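# Load a lattice panel into the gluing jig and lock the quarter-turn latch

### The job

Take the wooden lattice panel out of the brown wooden rack, slide it dark end first fully home into the blue gluing jig, then turn the red-handled latch a quarter turn clockwise (seen from above) until it drops into its locked detent over the panel's low tail. Let go of everything and leave the glue bottle, wooden cross, tin cup and sanding block standing where they are.

Things in the scene. Friction and masses are not known exactly. Their poses are not given: they have to be found in the camera images.
- panel_center (a point): Centre of the lattice panel, half-way up. Light wooden slab 190 mm long (x), 56 wide (y), 30 thick (z), 0.15-0.3 kg; lattice relief on top between straight side rails, gripped across the 56 mm. +x points to the leading end, whose last 20 mm is dark wood; it starts with only 67 to 83 mm of that end sticking out of the rack.
- panel_tail (a point): Middle of the panel's tail edge, on its underside (panel x = -95 mm, same axes). The last 36 mm of the panel at this end is a low step, only 12 mm thick. Since the dark end goes into the jig, the panel must be put down on the bench and taken again by its tail half.
- rack_mouth (a point): Middle of the rack's mouth, on its inner floor 6 mm above the bench. Fixed brown wooden pigeonhole; +x points into it, the panel is drawn out along -x. Slot 66 mm wide (y), 38 high, 125 deep, closed at back, sides and top; outside 82 wide, 58 high, from x = -20 (floor lip; walls from x = 0) to x = +131.
- jig_mouth (a point): Middle of the mouth of the fixed gluing jig, on its floor 6 mm above the bench; +x points in. Blue tunnel 62 mm wide, 36 high, 90 deep to a back stop; outside 86 wide, top 52 above the bench. Flared guides, 28 high, reach to x = -24 and open to 80 mm. Aluminium floor plate: x -115 to +100, y -45 to +95.
- jig_home (a point): Where panel_center lies when the panel is fully home against the back stop (5 mm before the jig's mouth, on its middle line, 15 mm above its floor); the panel's +x then points along this point's +x and 100 mm of its tail half stays outside the tunnel.
- latch_grip (a point): On the latch's vertical turning axis, 86 mm before the jig's mouth and 72 mm to its +y side; 65 mm above the bench when open. Red upright fin, 50 mm long (y), 12 thick (x), from 16 below to 12 above this point: pinch it across the 12 mm from above. Beneath, a steel tongue 18 wide, 10 thick, runs 85 mm along +x: beside the tunnel when open, across the panel's tail when locked.
- latch (a joint): Latch angle, rad: 0 open (tongue along the tunnel), grows clockwise seen from above; stops at -0.5 and 1.571. Starts at -0.4 to 0.2; stays where left below 1.2. Needs under 0.1 N m. Its pin rides level on a cam; past 1.41 (best 1.45 to 1.55) it falls 10 mm under a 4 N spring into the detent once nothing holds it up, and cannot turn back. It cannot drop unless the panel is home, dark end in.
- shaft (a joint): Height of the latch in m: 0 while open or turning, -0.010 when dropped into the locked detent.
- glue_center (a point): Bystander: yellow glue bottle, 56 mm diameter, 150 mm tall, standing; point half-way up its axis.
- cross_center (a point): Bystander: wooden lattice cross lying flat, two 80 mm bars 10 mm wide and 26 mm high; point at its centre.
- tin_center (a point): Bystander: steel cup, 76 mm diameter, 100 mm tall; point half-way up its axis.
- sander_center (a point): Bystander: cork sanding block 110 x 60 x 34 mm, long along its x; point at its centre.

How it is judged:
On the way:
1. the panel is fully home in the jig, dark end first, while the latch is still open (x of panel_center in the frame of jig_mouth above -0.011 m and y of panel_center in the frame of jig_mouth between -0.006 and 0.006 m and angle between the x axis of panel_center and the x axis of jig_mouth, either way round below 0.1 rad and value of joint latch below 1 rad and x of panel_tail in the frame of jig_mouth below -0.09 m), for 0.2 s.
At the end, for the whole second after the job is handed in: The panel lies flat in the jig, dark end in, within 6 mm of its back stop and 6 mm of its middle line; the latch is turned past 1.36 rad and has dropped at least 8 mm; bottle and cup upright; everything at rest (x of panel_center in the frame of jig_mouth between -0.011 and 0 m and y of panel_center in the frame of jig_mouth between -0.006 and 0.006 m and z of panel_center in the frame of jig_mouth below 0.019 m and angle between the x axis of panel_center and the x axis of jig_mouth, either way round below 0.1 rad and value of joint latch above 1.36 rad and value of joint shaft below -0.008 m and angle between each of glue_center, tin_center's own z axis and vertical below 0.2 rad and linear speed of panel below 0.02 m/s and x of panel_tail in the frame of jig_mouth below -0.09 m); the robot touches nothing.
It fails at once if the glue bottle is moved more than 30 mm (distance of glue_center from where it was at the start of the episode above 0.03 m).
It fails at once if the wooden cross is moved more than 30 mm (distance of cross_center from where it was at the start of the episode above 0.03 m).
It fails at once if the tin cup is moved more than 30 mm (distance of tin_center from where it was at the start of the episode above 0.03 m).
It fails at once if the sanding block is moved more than 30 mm (distance of sander_center from where it was at the start of the episode above 0.03 m).
It also fails if it takes over 72 s, if anything falls off the work surface, if the arm or the gripper's body presses on something with over 40 N, if the wrist force passes 120 N, or if a joint passes its speed limit or range.

### The arm

A 6-joint arm with a two-finger parallel gripper is mounted at the origin on the work surface. World frame = base frame: x ahead of the robot, y to its left, z up, the work surface at z = 0. Lengths are in m, angles in rad, forces in N, time in s.
With the tool pointing down it reaches from about 0.375 to 0.9 m from the base axis. Payload 3.1 kg.
Tool frame: the origin (TCP) lies at the very end of the fingers, on their centre line; the grasp point (between the pads) lies 19 mm behind it; z points along the fingers, y is the direction in which the jaws open and shut (so a half turn about z gives the same grasp; the last joint's range is limited). The gripper opens to 87 mm and grips with 3 to 60 N. Pads are 19 mm wide; open, the fingers measure 117 mm over their backs; the gripper's body (75 mm by 190 mm) begins 51 mm behind the grasp point.
Start: joints at [1.171, 0.527, 1.433, -0, 1.181, -0.178], TCP at [0.137, 0.61, 0.223] pointing down, gripper open.
Joint ranges: [-3.08, 3.08], [-0.75, 2.2], [0.22, 2.44], [-1.43, 4.57], [0, 2.65], [-2.85, 2.85]. Speed limits (rad/s): [2.79, 2.79, 3.14, 3.14, 3.14, 3.14].

### API

Orientations are given as a unit quaternion [x, y, z, w].
In Python, from rig import robot gives the robot as it stands. The module is installed in compiled form; this text tells all that it offers.
- The arm moves only by the tool send_rows, never from a script. Its argument "deltas" is a list of rows, each an object of numbers: "tx", "ty", "tz": the shift along the tool's x, y, z in cm; "rx", "ry", "rz": the turn, a rotation vector about the tool's x, y, z in rad. A call has 1 to 5 rows; each row is the pose to reach, as a shift and turn from the pose commanded when the call began, along the tool's axes at that moment; what a row does not reach only later rows make up. A row lasts 1/12 s, in which the tool goes at most 41.7 mm and 7.16 degrees, less where a joint would pass 70% of its speed; a pose out of reach is approached as far as the arm can. A call with a gripper value outside its range is refused whole. "claw" is the finger opening in cm, from 0 to 8.7, set as the call begins (left out, the last holds). The fingers move at their own pace and stop on an object; "squeeze" is the grip in N (left out, the last holds). Time passes only in rows, so rows that repeat a pose let the fingers close. It gives the time, the measured TCP pose, the force and the opening at its end, in the units of the state.
- robot.get_obs(): the state, without advancing time (a new reading comes with each control period).
- robot.camera(name): name is "side" or "top" or "wrist"; returns a dict with "color" (480x640x3 uint8, red, green, blue), "z_map" (480x640 float32, m along the optical axis (not along the pixel's ray), 0 where there is no reading), "intrinsics" (3x3 intrinsics, pixels), "distortion" ([k1, k2, p1, p2, k3] as OpenCV has them; the pictures are not rectified), "R" (3x3) and "t" (3): a world point X has camera coordinates R X + t; the wrist camera has in their place "tool_from_camera" (4x4, takes a point from camera to tool coordinates, whose origin is the TCP and whose axes are the flange's). Camera axes: x right, y down, z forward; pixel columns grow to the right and rows downward; lengths in m; the calibration is good to about 2 mm. A picture is of the moment at which its call begins: read the wrist's pose just before it.
- robot.hand_in(): hands the job in, once; it reports no verdict.
Trained networks look in the newest picture that a camera, given by its name, has taken for a name from the list of things; names that differ only in an ending like _2 or _b are one class to them, and where a whole thing is asked for, a point or a joint stands for the part that bears it (a point fixed in the world has none). Each returns a list of dicts, best first, with "p" (0 to 1); they miss things now and then, are a little off and sometimes report something else, mostly with a low value. They report only what shows in the picture. A call takes as long as a camera call.
- robot.outline_of(label, camera): "pixels" (480x640 bool, what is visible of it) and "xy" ([column, row] in pixels, amid what is visible of it).
- robot.tip_of(label, camera): "xy" ([column, row] in pixels: a listed point, or the origin of a listed thing).
The state is a dict: "time": time; "q": joint angles; "joint_velocities": joint speeds; "joint_torque": joint torques, N m; "position": TCP position; "tool_rot": TCP orientation; "ft_force": force on the tool from outside, world axes, zero at the start; "moment": the same for the moment, N m; "grip_width": finger opening in m.
Only numpy, scipy, OpenCV 4.12 (cv2) and the standard library are available. Lean on these libraries where they do the work, as an engineer would, in place of code of your own. Each camera call takes 0.05 s, during which the arm holds its last target.

## Working session

There is one attempt and no reset: what is moved stays moved. The work goes in short steps, Python scripts to look and compute and a tool call to move; the robot and the scene stay as the last step left them, time stands still between calls to the robot, and variables do not carry over. Pictures are saved under pics/ and viewed, and the job is handed in when it is done.

Besides the shell and the picture viewer there is one more tool, called after ">>>" as name(argument=value, ...) on one line, values as JSON. send_rows: Moves the arm, as the interface text tells. Its arguments: {"type":"object","properties":{"deltas":{"type":"array","items":{"type":"object","properties":{"tx":{"type":"number"},"ty":{"type":"number"},"tz":{"type":"number"},"rx":{"type":"number"},"ry":{"type":"number"},"rz":{"type":"number"}}}},"claw":{"type":"number"},"squeeze":{"type":"number"}},"required":["deltas"]}

```bash
mkdir -p pics; ls
cat > h.py <<'E'
import numpy as np, cv2
from rig import robot
def snap(n,f):
    c=robot.camera(n); cv2.imwrite(f'pics/{f}.png',c['color'][:,:,::-1]); np.savez(f'/tmp/{f}.npz',**c); return c
E
python3 - <<'E'
from h import *
o=robot.get_obs(); print(o['time'],o['position'],o['tool_rot'],o['grip_width'])
for n in('top','side'):
    c=snap(n,n+'0'); print(n,c['intrinsics'].tolist(),c['distortion'],c['R'].tolist(),c['t'])
    for l in ['panel_center','panel_tail','rack_mouth','jig_mouth','jig_home','latch_grip','glue_center','cross_center','tin_center','sander_center']:
        r=robot.tip_of(l,n); print(l,[(np.round(x['xy']).tolist(),round(x['p'],2)) for x in r[:2]])
E
```

```text
pics
0.0 [0.13656597 0.60916054 0.22156723] [ 1.10168619e-01  9.93912328e-01 -1.03242235e-03 -3.06892802e-04] 0.08687440029905985
top [[576.5241576439035, 0.0, 319.12450252440055], [0.0, 576.5241576439035, 241.76654569949875], [0.0, 0.0, 1.0]] [-0.13155314  0.          0.          0.          0.        ] [[-0.015057179611026053, -0.999813257079477, 0.012113311285080168], [-0.9970963840892051, 0.014109639758182248, -0.07483126954774152], [0.07464638087940852, -0.013204886747801846, -0.9971226347784832]] [-0.02018653  0.5607402   1.47821596]
panel_center [([198.0, 215.0], 0.59), ([425.0, 220.0], 0.3)]
panel_tail [([407.0, 257.0], 0.67)]
rack_mouth [([200.0, 227.0], 0.9)]
jig_mouth [([426.0, 220.0], 0.81)]
jig_home [([428.0, 225.0], 0.91), ([129.0, 287.0], 0.68)]
latch_grip [([406.0, 258.0], 0.82), ([198.0, 216.0], 0.53)]
glue_center [([323.0, 191.0], 0.9)]
cross_center [([315.0, 313.0], 0.62)]
tin_center [([491.0, 244.0], 0.9)]
sander_center [([130.0, 283.0], 0.91), ([199.0, 213.0], 0.47)]
side [[596.6177854904216, 0.0, 323.79748946269996], [0.0, 596.6177854904216, 242.13908285394282], [0.0, 0.0, 1.0]] [0.03373438 0.         0.         0.         0.        ] [[0.8604884963958321, -0.5092267927536717, 0.015735981451727738], [-0.3198420189574502, -0.5639933817227691, -0.761322893575477], [0.3965610047390718, 0.6500765638866887, -0.6481819425173875]] [-0.51321446  0.22743774  1.57689902]
panel_center [([287.0, 193.0], 0.7)]
panel_tail []
rack_mouth [([283.0, 198.0], 0.64)]
jig_mouth [([384.0, 319.0], 0.98)]
jig_home [([385.0, 312.0], 0.74)]
latch_grip [([346.0, 300.0], 0.8)]
glue_center [([357.0, 233.0], 0.86)]
cross_center [([262.0, 278.0], 0.92)]
tin_center [([406.0, 356.0], 0.7), ([345.0, 299.0], 0.17)]
sander_center [([220.0, 185.0], 0.69)]
```

View pics/top0.png

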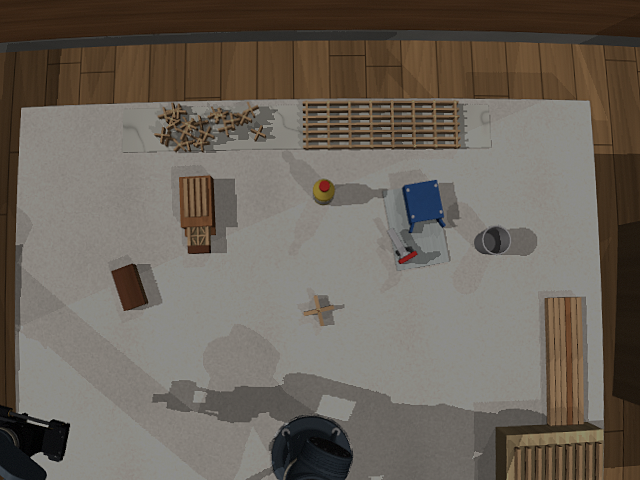

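View pics/side0.png

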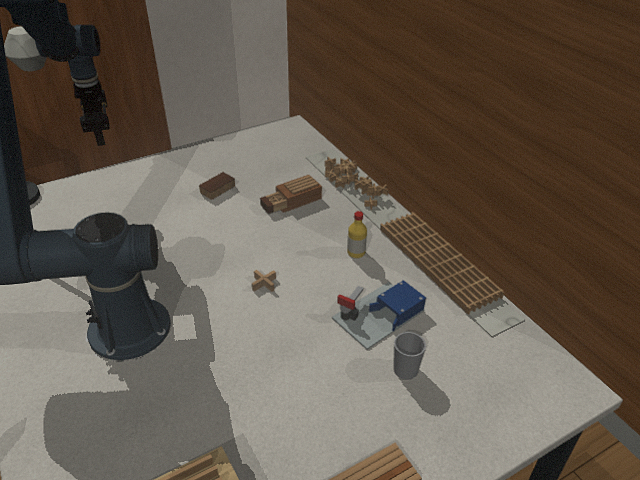

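The top view has the rack at about (198,205) with the dark end at (199,250), and the jig at (423,202) with its mouth facing the robot. The red fin is at (407,257), the cross at (320,310), the bottle at (323,191) and the cup at (491,240). Next I fit the geometry.

```bash
cat >> h.py <<'E'
def cloud(c,R=None,t=None,mask=None):
    R=c['R'] if R is None else R; t=c['t'] if t is None else t
    z=c['z_map']; v,u=np.nonzero((z>0) if mask is None else (z>0)&mask)
    p=cv2.undistortPoints(np.stack([u,v],1).astype(float)[:,None],c['intrinsics'],c['distortion'])[:,0]
    d=z[v,u].astype(float)
    X=np.c_[p*d[:,None],d]
    return (X-t)@R, u,v
def rect(P):
    (cx,cy),(w,h),a=cv2.minAreaRect((P[:,:2]*1000).astype(np.float32)); return np.round([cx,cy,w,h,a],1)
def ray(c,uv,z,R=None,t=None):
    p=cv2.undistortPoints(np.array([[uv]],float),c['intrinsics'],c['distortion'])[0,0]
    R=c['R'] if R is None else R; t=c['t'] if t is None else t
    C=-R.T@t; d=R.T@np.array([p[0],p[1],1]); return C+d*(z-C[2])/d[2]
E
python3 - <<'E'
from h import *
c=dict(np.load('/tmp/top0.npz'))
X,u,v=cloud(c)
def box(a,b,cc,d,lo,hi,name):
    m=(u>=a)&(u<=b)&(v>=cc)&(v<=d)&(X[:,2]>lo)&(X[:,2]<hi); print(name,m.sum(),rect(X[m]),np.median(X[m],0)*1000)
m=(u>220)&(u<290)&(v>200)&(v<300); print('bench z',np.median(X[m,2]),X[m,2].std())
box(170,225,170,260,.05,.07,'rack top')
box(170,225,225,260,.015,.045,'panel')
box(395,450,175,235,.045,.06,'jig top')
box(390,425,225,275,.06,.09,'fin')
box(385,425,225,275,.03,.055,'tongue')
box(300,345,170,215,.02,.2,'glue')
box(300,345,285,335,.015,.04,'cross')
box(470,515,220,265,.02,.2,'cup')
box(105,155,255,320,.015,.05,'sander')
for uv,z,n in [((200,227),.006,'rack_mouth'),((426,220),.006,'jig mouth'),((428,225),.021,'home'),((406,258),.065,'latch')]: print(n,ray(c,uv,z))
E
```

```text
bench z 0.0001688223626304213 0.003364370635324368
rack top 1348 [668.4 289.  130.2  82.    2.6] [668.18043652 289.66357913  55.38305793]
panel 591 [571.4 283.6  70.6  77.4   1.5] [571.53756024 284.5963798   33.02647122]
jig top 1260 [ 644.7 -279.2  123.4  134.7    9.4] [ 660.10171029 -299.05393198   51.72464422]
fin 100 [ 515.6 -249.3   12.2   50.5   28.2] [ 514.8294777  -247.95405252   75.34718318]
tongue 297 [ 547.7 -243.2   95.6   71.6    8. ] [ 547.24335021 -232.95691024   47.21369271]
glue 465 [685.6 -40.7  53.3  54.   89.2] [677.64978721 -39.97536873 103.44198128]
cross 231 [383.3 -25.   60.1  61.5  57. ] [383.88804135 -25.06616939  25.93780491]
cup 639 [ 554.1 -472.3   75.8   73.5   88. ] [ 555.43562834 -487.09820427   73.38163984]
sander 1049 [449.4 469.9 109.7  63.9  19.4] [449.01662241 467.86277986  33.84511757]
rack_mouth [0.60506864 0.28539811 0.006     ]
jig mouth [ 0.61541074 -0.31298984  0.006     ]
home [ 0.60048827 -0.31487297  0.021     ]
latch [ 0.51278335 -0.24709359  0.065     ]
```

```bash
cat >> h.py <<'E'
from scipy.spatial.transform import Rotation as Ro
def delta(p,yawY,obs=None):
    """delta in tool frame to TCP p (m), tool pointing straight down, tool y at yaw (deg)"""
    o=obs or robot.get_obs(); R0=Ro.from_quat(o['tool_rot']); y=np.radians(yawY)
    Y=np.array([np.cos(y),np.sin(y),0]);Z=np.array([0,0,-1.]);Xx=np.cross(Y,Z)
    R1=Ro.from_matrix(np.c_[Xx,Y,Z])
    t=R0.inv().apply(np.array(p)-o['position'])*100; r=(R0.inv()*R1).as_rotvec()
    cur=R0.as_matrix()[:,1]
    print('now',np.round(o['time'],2),np.round(o['position'],4),'yawY',np.round(np.degrees(np.arctan2(cur[1],cur[0])),2),'w',round(float(o['grip_width']),4),'F',np.round(o['ft_force'],1))
    print('tx,ty,tz',np.round(t,2),'r',np.round(r,3))
def wristRt(c,o):
    T=np.eye(4);T[:3,:3]=Ro.from_quat(o['tool_rot']).as_matrix();T[:3,3]=o['position']
    W=np.linalg.inv(T@c['tool_from_camera']); return W[:3,:3],W[:3,3]
E
python3 - <<'E'
from h import *
c=dict(np.load('/tmp/top0.npz'))
X,u,v=cloud(c)
col=c['color'][v,u].astype(int)
m=(u>170)&(u<225)&(v>222)&(v<262)&(X[:,2]>.024)&(X[:,2]<.042)&(X[:,0]<.59); print('panel',rect(X[m]))
P=X[m]
for a in np.arange(.53,.6,.01):
    k=abs(P[:,0]-a)<.005
    if k.sum()>5: print(round(a,3),k.sum(),P[k,1].min(),P[k,1].max())
bl=(col[:,2]>col[:,0]+40)
for lo,hi in((.046,.06),(.02,.042)):
    m=bl&(u>380)&(u<460)&(v>165)&(v<240)&(X[:,2]>lo)&(X[:,2]<hi); P=X[m]; print('jig',m.sum(),rect(P))
m=(u>380)&(u<460)&(v>165)&(v<280)&(X[:,2]>.003)&(X[:,2]<.012); print('plate',rect(X[m]))
delta([.566,.284,.10],92.6)
E
```

```text
panel [563.3 284.8  53.9  55.2   1.5]
0.54 73 0.25730795778302606 0.31126252205875693
0.55 77 0.2568633038906574 0.3118942963165479
0.56 61 0.25750742972282215 0.3123069107917096
0.57 54 0.25786356853586134 0.31108331286584784
0.58 61 0.25791764381361143 0.31140678824138196
0.59 22 0.2579523722921147 0.3108316113472017
jig 1146 [ 660.4 -298.6   98.2   87.4    9. ]
jig 61 [ 648.1 -300.4  115.4   91.9    9.9]
plate [ 611.1 -298.6  211.5  304.4   88.7]
now 1.1 [0.1368 0.6098 0.2226] yawY 77.35 w 0.0867 F [-0.1 -0.2  0.2]
tx,ty,tz [-49.01 -22.39  12.26] r [ 0.     0.    -0.266]
```

>>> send_rows(deltas=[{"tx": -49,"ty": -22.4,"tz": 10,"rz": -0.266},{"tx": -49,"ty": -22.4,"tz": 10,"rz": -0.266},{"tx": -49,"ty": -22.4,"tz": 10,"rz": -0.266},{"tx": -49,"ty": -22.4,"tz": 10,"rz": -0.266},{"tx": -49,"ty": -22.4,"tz": 10,"rz": -0.266}], claw=8.7, squeeze=50)

```text
schema error: expected keys tx, ty, tz, rx, ry, rz
```

```bash
python3 -c "
from h import *
delta([.566,.284,.12],92.6)"
```

```text
now 1.1 [0.1368 0.6098 0.2226] yawY 77.35 w 0.0867 F [-0.1 -0.2  0.2]
tx,ty,tz [-49.01 -22.39  10.26] r [ 0.     0.    -0.266]
```

>>> send_rows(deltas=[{"tx": -49,"ty": -22.4,"tz": 10,"rx": 0,"ry": 0,"rz": -0.266},{"tx": -49,"ty": -22.4,"tz": 10,"rx": 0,"ry": 0,"rz": -0.266},{"tx": -49,"ty": -22.4,"tz": 10,"rx": 0,"ry": 0,"rz": -0.266},{"tx": -49,"ty": -22.4,"tz": 10,"rx": 0,"ry": 0,"rz": -0.266},{"tx": -49,"ty": -22.4,"tz": 10,"rx": 0,"ry": 0,"rz": -0.266}], claw=8.7, squeeze=50)

```text
time: 1.52
position: [0.2982, 0.4872, 0.1851]
tool_rot: [-0.023, 1.0, 0.0, 0.0]
ft_force: [0.7, -0.3, 0.0]
grip_width: 0.0872
```

```bash
python3 -c "
from h import *
delta([.566,.284,.12],92.6)"
```

```text
now 1.52 [0.2982 0.4872 0.1851] yawY 92.64 w 0.0872 F [ 0.7 -0.3  0. ]
tx,ty,tz [-25.81 -21.54   6.51] r [0.    0.    0.001]
```

>>> send_rows(deltas=[{"tx": -25.8,"ty": -21.5,"tz": 6.5,"rx": 0,"ry": 0,"rz": 0},{"tx": -25.8,"ty": -21.5,"tz": 6.5,"rx": 0,"ry": 0,"rz": 0},{"tx": -25.8,"ty": -21.5,"tz": 6.5,"rx": 0,"ry": 0,"rz": 0},{"tx": -25.8,"ty": -21.5,"tz": 6.5,"rx": 0,"ry": 0,"rz": 0},{"tx": -25.8,"ty": -21.5,"tz": 6.5,"rx": 0,"ry": 0,"rz": 0}])

```text
time: 1.93
position: [0.4615, 0.3632, 0.1454]
tool_rot: [-0.023, 1.0, 0.0, 0.0]
ft_force: [-0.7, 0.1, 0.0]
grip_width: 0.0869
```

```bash
python3 -c "
from h import *
delta([.566,.284,.12],92.6)"
```

```text
now 1.93 [0.4615 0.3632 0.1454] yawY 92.59 w 0.0869 F [-0.7  0.1  0. ]
tx,ty,tz [-10.09  -8.38   2.54] r [ 0.  0. -0.]
```

>>> send_rows(deltas=[{"tx": -10.1,"ty": -8.4,"tz": 2.5,"rx": 0,"ry": 0,"rz": 0},{"tx": -10.1,"ty": -8.4,"tz": 2.5,"rx": 0,"ry": 0,"rz": 0},{"tx": -10.1,"ty": -8.4,"tz": 2.5,"rx": 0,"ry": 0,"rz": 0},{"tx": -10.1,"ty": -8.4,"tz": 2.5,"rx": 0,"ry": 0,"rz": 0},{"tx": -10.1,"ty": -8.4,"tz": 2.5,"rx": 0,"ry": 0,"rz": 0}])

```text
time: 2.35
position: [0.5675, 0.2827, 0.1198]
tool_rot: [-0.02, 1.0, -0.0, 0.0]
ft_force: [-0.6, 0.8, -0.2]
grip_width: 0.0869
```

```bash
python3 -c "
from h import *
o=robot.get_obs()
c=snap('wrist','w1'); print(c['tool_from_camera'].round(4).tolist())
R,t=wristRt(c,o)
X,u,v=cloud(c,R,t)
m=(X[:,2]>.026)&(X[:,2]<.042)&(X[:,0]<.585)&(X[:,0]>.5)&(abs(X[:,1]-.284)<.045); P=X[m];print(m.sum(),rect(P),np.median(P,0)) if m.sum() else 0
for a in np.arange(.53,.6,.01):
    k=abs(P[:,0]-a)<.003
    if k.sum()>5: print(round(a,3),k.sum(),P[k,1].min(),P[k,1].max())
delta([.566,.284,.014],92.6)"
```

```text
[[-0.0014, -0.9628, -0.2703, 0.0746], [1.0, -0.0013, -0.0005, 0.0001], [0.0001, -0.2703, 0.9628, -0.1613], [0.0, 0.0, 0.0, 1.0]]
6321 [558.5 284.   53.9  56.1   1. ] [0.55028948 0.28390162 0.03472369]
0.53 409 0.25554586067411916 0.3112211402265773
0.54 965 0.25586352427743786 0.3117290910457616
0.55 825 0.2559687278157395 0.3119580959692661
0.56 468 0.25614034020441595 0.31213564703164426
0.57 462 0.2562533760248492 0.3120610155282681
0.58 516 0.2563488702773014 0.31223657777330627
now 2.4 [0.5652 0.2842 0.1201] yawY 92.42 w 0.0869 F [-0.  -0.4 -0.4]
tx,ty,tz [-0.09 -0.03 10.61] r [ 0.    -0.001 -0.003]
```

View pics/w1.png

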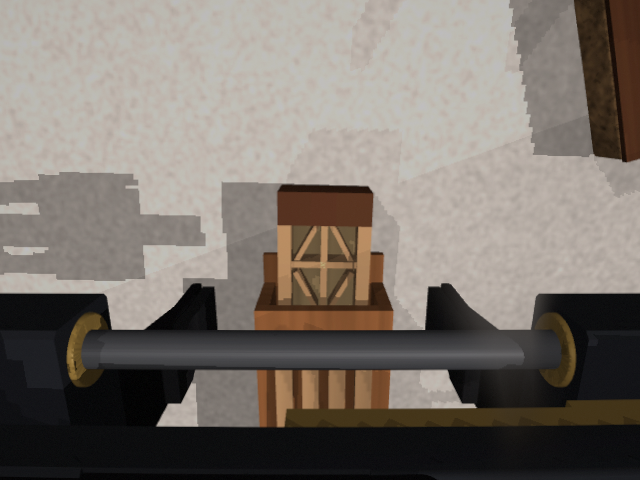

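The wrist view shows the dark end at (325,205), sticking out of the rack mouth (rows 250–310) and centred between the fingers. I descend.

>>> send_rows(deltas=[{"tx": 0.2,"ty": 0,"tz": 4,"rx": 0,"ry": 0,"rz": 0.015},{"tx": 0.2,"ty": 0,"tz": 7.5,"rx": 0,"ry": 0,"rz": 0.015},{"tx": 0.2,"ty": 0,"tz": 9.8,"rx": 0,"ry": 0,"rz": 0.015},{"tx": 0.2,"ty": 0,"tz": 10.7,"rx": 0,"ry": 0,"rz": 0.015},{"tx": 0.2,"ty": 0,"tz": 10.7,"rx": 0,"ry": 0,"rz": 0.015}])

```text
time: 2.82
position: [0.5593, 0.2859, 0.0116]
tool_rot: [-0.016, 1.0, -0.001, -0.003]
ft_force: [-0.4, 0.9, 0.8]
grip_width: 0.0872
```

>>> send_rows(deltas=[{"tx": 0,"ty": 0,"tz": 0,"rx": 0,"ry": 0,"rz": 0},{"tx": 0,"ty": 0,"tz": 0,"rx": 0,"ry": 0,"rz": 0},{"tx": 0,"ty": 0,"tz": 0,"rx": 0,"ry": 0,"rz": 0},{"tx": 0,"ty": 0,"tz": 0,"rx": 0,"ry": 0,"rz": 0},{"tx": 0,"ty": 0,"tz": 0,"rx": 0,"ry": 0,"rz": 0}], claw=4.5, squeeze=40)

```text
time: 3.23
position: [0.5634, 0.2854, 0.015]
tool_rot: [-0.015, 1.0, 0.0, 0.001]
ft_force: [0.9, -0.6, 0.0]
grip_width: 0.0616
```

>>> send_rows(deltas=[{"tx": 0,"ty": 0,"tz": 0,"rx": 0,"ry": 0,"rz": 0},{"tx": 0,"ty": 0,"tz": 0,"rx": 0,"ry": 0,"rz": 0}])

```text
time: 3.4
position: [0.5631, 0.2851, 0.0146]
tool_rot: [-0.015, 1.0, 0.0, 0.001]
ft_force: [-2.0, -0.6, 5.2]
grip_width: 0.0559
```

```bash
python3 -c "
from h import *
delta([.563-.144,.284-.0065,.014],92.6)"
```

```text
now 3.4 [0.5631 0.2851 0.0146] yawY 91.73 w 0.0559 F [-2.  -0.6  5.2]
tx,ty,tz [14.43 -0.33  0.04] r [ 0.     0.001 -0.015]
```

>>> send_rows(deltas=[{"tx": 2,"ty": 0,"tz": -0.1,"rx": 0,"ry": 0,"rz": 0},{"tx": 5,"ty": -0.1,"tz": -0.1,"rx": 0,"ry": 0,"rz": -0.005},{"tx": 8.5,"ty": -0.15,"tz": -0.1,"rx": 0,"ry": 0,"rz": -0.01},{"tx": 12,"ty": -0.2,"tz": -0.1,"rx": 0,"ry": 0,"rz": -0.01},{"tx": 15.2,"ty": -0.25,"tz": -0.1,"rx": 0,"ry": 0,"rz": -0.01}])

```text
time: 3.82
position: [0.4089, 0.2776, 0.0146]
tool_rot: [-0.02, 1.0, -0.0, -0.0]
ft_force: [-0.4, 1.0, -2.4]
grip_width: 0.0556
```

>>> send_rows(deltas=[{"tx": 0,"ty": 0,"tz": 0,"rx": 0,"ry": 0,"rz": 0},{"tx": 0,"ty": 0,"tz": 0,"rx": 0,"ry": 0,"rz": 0}])

```text
time: 3.98
position: [0.4075, 0.2774, 0.0143]
tool_rot: [-0.021, 1.0, -0.001, -0.002]
ft_force: [1.4, 1.2, -1.5]
grip_width: 0.0556
```

```bash
python3 -c "
from h import *
c=snap('top','t2')
X,u,v=cloud(c)
m=(X[:,2]>.024)&(X[:,2]<.045)&(X[:,0]<.585)&(X[:,0]>.36)&(abs(X[:,1]-.28)<.045)&(X[:,0]>.45); P=X[m];print(m.sum(),rect(P),np.median(P,0))
c=snap('side','s2')
delta([.563-.15,.284-.0065,.014],92.6)"
```

```text
450 [509.8 280.7 118.9  56.2   3.1] [0.50092612 0.27855714 0.03360505]
now 4.08 [0.4121 0.2785 0.0147] yawY 92.3 w 0.0555 F [ 0.   0.1 -1.5]
tx,ty,tz [-0.09 -0.1   0.07] r [ 0.001  0.002 -0.005]
```

View pics/s2.png

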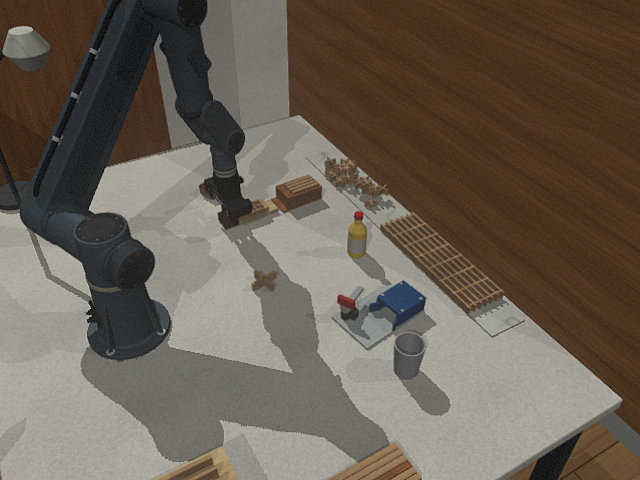

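View pics/t2.png

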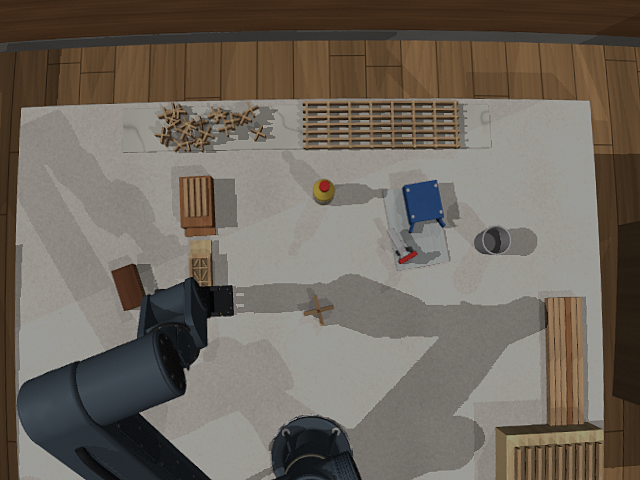

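The panel is fully out, tail at x≈0.57 and clear of the lip (world 0.583), seen in the top view at (201,240). I lower it 6 mm, release, and slide the open fingers along to the tail half.

>>> send_rows(deltas=[{"tx": 0,"ty": 0,"tz": 0.3,"rx": 0,"ry": 0,"rz": 0},{"tx": 0,"ty": 0,"tz": 0.6,"rx": 0,"ry": 0,"rz": 0},{"tx": 0,"ty": 0,"tz": 0.6,"rx": 0,"ry": 0,"rz": 0}])

```text
time: 4.33
position: [0.4126, 0.2783, 0.0085]
tool_rot: [-0.02, 1.0, 0.0, 0.001]
ft_force: [0.4, 0.3, -1.2]
grip_width: 0.0554
```

>>> send_rows(deltas=[{"tx": 0,"ty": 0,"tz": 0,"rx": 0,"ry": 0,"rz": 0},{"tx": 0,"ty": 0,"tz": 0,"rx": 0,"ry": 0,"rz": 0},{"tx": 0,"ty": 0,"tz": 0,"rx": 0,"ry": 0,"rz": 0},{"tx": 0,"ty": 0,"tz": 0,"rx": 0,"ry": 0,"rz": 0},{"tx": 0,"ty": 0,"tz": 0,"rx": 0,"ry": 0,"rz": 0}], claw=8.5)

```text
time: 4.75
position: [0.4109, 0.278, 0.0086]
tool_rot: [-0.02, 1.0, 0.0, 0.0]
ft_force: [-0.3, 0.3, -0.1]
grip_width: 0.0802
```

```bash
python3 -c "
from h import *
o=robot.get_obs()
c=snap('wrist','w3')
R,t=wristRt(c,o)
X,u,v=cloud(c,R,t)
m=(X[:,2]>.02)&(X[:,2]<.038)&(X[:,0]<.57)&(X[:,0]>.36)&(abs(X[:,1]-.278)<.04)&(u>260)&(u<380); P=X[m];print(m.sum(),rect(P),np.median(P,0)) if m.sum() else 0
delta([.521,.284,.010],92.8)"
```

```text
10795 [416.1 277.8  70.6  45.9   2.1] [0.3956384  0.27741224 0.02871783]
now 4.8 [0.4108 0.278  0.0086] yawY 92.3 w 0.0817 F [ 0.1  0.8 -0.2]
tx,ty,tz [-11.04   0.15  -0.13] r [ 0.     0.    -0.009]
```

View pics/w3.png

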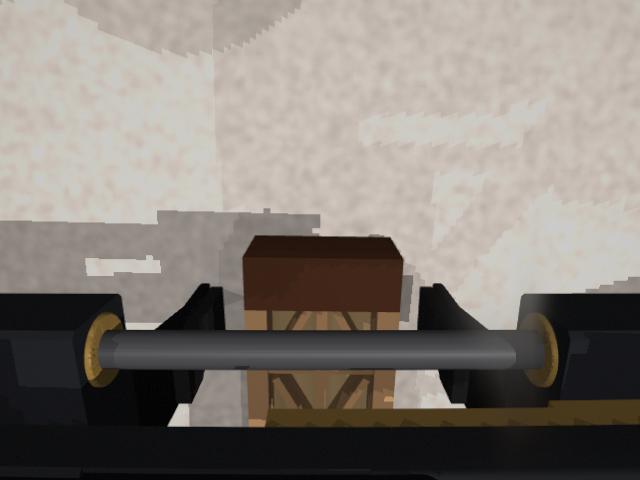

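The dark end sits on the bench in the wrist view at (323,285), with its front at x≈0.381.

>>> send_rows(deltas=[{"tx": -3,"ty": 0,"tz": -0.1,"rx": 0,"ry": 0,"rz": 0},{"tx": -6,"ty": -0.05,"tz": -0.2,"rx": 0,"ry": 0,"rz": 0},{"tx": -9,"ty": -0.1,"tz": -0.2,"rx": 0,"ry": 0,"rz": 0},{"tx": -11,"ty": -0.1,"tz": -0.2,"rx": 0,"ry": 0,"rz": 0},{"tx": -11,"ty": -0.1,"tz": -0.2,"rx": 0,"ry": 0,"rz": 0}])

```text
time: 5.22
position: [0.5275, 0.282, 0.0114]
tool_rot: [-0.019, 1.0, 0.001, 0.005]
ft_force: [0.7, -0.0, 0.1]
grip_width: 0.0849
```

>>> send_rows(deltas=[{"tx": 0,"ty": 0,"tz": 0,"rx": 0,"ry": 0,"rz": 0},{"tx": 0,"ty": 0,"tz": 0,"rx": 0,"ry": 0,"rz": 0},{"tx": 0,"ty": 0,"tz": 0,"rx": 0,"ry": 0,"rz": 0},{"tx": 0,"ty": 0,"tz": 0,"rx": 0,"ry": 0,"rz": 0},{"tx": 0,"ty": 0,"tz": 0,"rx": 0,"ry": 0,"rz": 0}], claw=4.5, squeeze=50)

```text
time: 5.63
position: [0.5195, 0.2815, 0.0106]
tool_rot: [-0.02, 1.0, -0.0, -0.001]
ft_force: [-0.9, 0.1, 0.1]
grip_width: 0.0593
```

>>> send_rows(deltas=[{"tx": 0,"ty": 0,"tz": 0,"rx": 0,"ry": 0,"rz": 0},{"tx": 0,"ty": 0,"tz": 0,"rx": 0,"ry": 0,"rz": 0}])

```text
time: 5.8
position: [0.5198, 0.2815, 0.0106]
tool_rot: [-0.02, 1.0, -0.0, -0.001]
ft_force: [-2.3, 0.0, -0.1]
grip_width: 0.0554
```

```bash
python3 -c "
from h import *
delta([.45,.284,.15],92.8)"
```

```text
now 5.8 [0.5198 0.2815 0.0106] yawY 92.33 w 0.0554 F [-2.3  0.  -0.1]
tx,ty,tz [  6.98   0.53 -13.93] r [-0.    -0.001 -0.008]
```

>>> send_rows(deltas=[{"tx": 0,"ty": 0,"tz": -1,"rx": 0,"ry": 0,"rz": 0},{"tx": 0,"ty": 0,"tz": -3,"rx": 0,"ry": 0,"rz": 0},{"tx": 1,"ty": 0,"tz": -6,"rx": 0,"ry": 0,"rz": 0},{"tx": 2,"ty": 0,"tz": -9,"rx": 0,"ry": 0,"rz": 0},{"tx": 3,"ty": 0,"tz": -12,"rx": 0,"ry": 0,"rz": 0}])

```text
time: 6.22
position: [0.4901, 0.28, 0.1319]
tool_rot: [-0.02, 1.0, -0.0, -0.0]
ft_force: [1.1, 0.8, -1.5]
grip_width: 0.0554
```

```bash
python3 -c "
from h import *
snap('side','s4'); delta([.43,.12,.14],-81)"
```

```text
now 6.27 [0.4905 0.2811 0.1375] yawY 92.35 w 0.0557 F [-0.9 -0.2  0.8]
tx,ty,tz [  6.7  -15.85  -0.32] r [ 8.000e-03 -2.000e-03  3.025e+00]
```

View pics/s4.png

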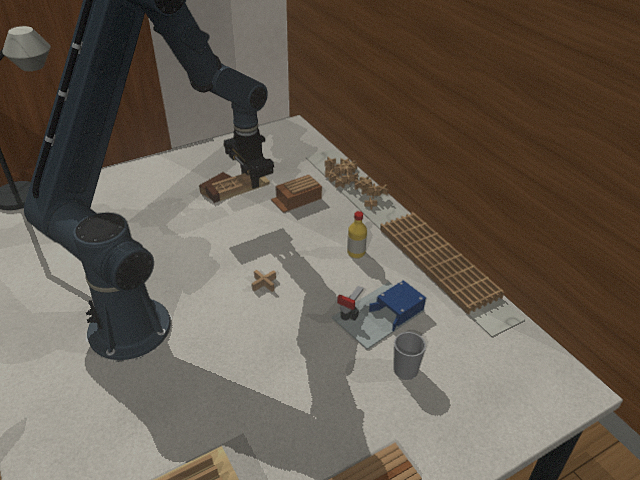

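The panel is lifted and roughly level (held at (245,180)). I rotate it clockwise.

>>> send_rows(deltas=[{"tx": 0.5,"ty": -1,"tz": 0,"rx": 0,"ry": 0,"rz": 0.1},{"tx": 1,"ty": -2,"tz": 0,"rx": 0,"ry": 0,"rz": 0.22},{"tx": 2,"ty": -3,"tz": 0,"rx": 0,"ry": 0,"rz": 0.34},{"tx": 3,"ty": -4,"tz": 0,"rx": 0,"ry": 0,"rz": 0.46},{"tx": 4,"ty": -5,"tz": 0,"rx": 0,"ry": 0,"rz": 0.58}])

```text
time: 6.68
position: [0.4524, 0.2282, 0.1311]
tool_rot: [0.269, 0.963, 0.0, 0.0]
ft_force: [0.1, -0.2, -1.8]
grip_width: 0.0557
```

```bash
python3 -c "
from h import *
delta([.43,.12,.14],-81)"
```

```text
now 6.68 [0.4524 0.2282 0.1311] yawY 58.74 w 0.0557 F [ 0.1 -0.2 -1.8]
tx,ty,tz [ -3.7  -10.41  -0.9 ] r [ 1.000e-03 -0.000e+00  2.439e+00]
```

>>> send_rows(deltas=[{"tx": -0.5,"ty": -1.5,"tz": -0.2,"rx": 0,"ry": 0,"rz": 0.12},{"tx": -1,"ty": -3,"tz": -0.4,"rx": 0,"ry": 0,"rz": 0.24},{"tx": -1.5,"ty": -4.5,"tz": -0.6,"rx": 0,"ry": 0,"rz": 0.36},{"tx": -2,"ty": -6,"tz": -0.8,"rx": 0,"ry": 0,"rz": 0.48},{"tx": -2.5,"ty": -7.5,"tz": -0.9,"rx": 0,"ry": 0,"rz": 0.6}])

```text
time: 7.1
position: [0.4356, 0.1508, 0.1402]
tool_rot: [0.542, 0.84, 0.0, 0.0]
ft_force: [-0.1, -1.0, -2.3]
grip_width: 0.0555
```

```bash
python3 -c "
from h import *
delta([.41,.12,.14],-81)"
```

```text
now 7.1 [0.4356 0.1508 0.1402] yawY 24.38 w 0.0555 F [-0.1 -1.  -2.3]
tx,ty,tz [-1.75 -3.6   0.02] r [ 1.000e-03 -0.000e+00  1.839e+00]
```

>>> send_rows(deltas=[{"tx": -0.5,"ty": -0.7,"tz": 0,"rx": 0,"ry": 0,"rz": 0.12},{"tx": -0.8,"ty": -1.4,"tz": 0,"rx": 0,"ry": 0,"rz": 0.24},{"tx": -1.2,"ty": -2.1,"tz": 0,"rx": 0,"ry": 0,"rz": 0.36},{"tx": -1.5,"ty": -2.8,"tz": 0,"rx": 0,"ry": 0,"rz": 0.48},{"tx": -1.7,"ty": -3.6,"tz": 0,"rx": 0,"ry": 0,"rz": 0.6}])

```text
time: 7.52
position: [0.4103, 0.1205, 0.1401]
tool_rot: [0.766, 0.643, 0.0, 0.0]
ft_force: [-0.5, 0.2, -2.5]
grip_width: 0.0556
```

>>> send_rows(deltas=[{"tx": 0,"ty": 0,"tz": 0,"rx": 0,"ry": 0,"rz": 0.12},{"tx": 0,"ty": 0,"tz": 0,"rx": 0,"ry": 0,"rz": 0.24},{"tx": 0,"ty": 0,"tz": 0,"rx": 0,"ry": 0,"rz": 0.36},{"tx": 0,"ty": 0,"tz": 0,"rx": 0,"ry": 0,"rz": 0.48},{"tx": 0,"ty": 0,"tz": 0,"rx": 0,"ry": 0,"rz": 0.6}])

```text
time: 7.93
position: [0.41, 0.1209, 0.14]
tool_rot: [0.922, 0.388, 0.0, 0.0]
ft_force: [0.0, 0.1, -2.1]
grip_width: 0.056
```

```bash
python3 -c "
from h import *
delta([.41,.0,.14],-81)"
```

```text
now 7.93 [0.41   0.1209 0.14  ] yawY -44.4 w 0.056 F [ 0.   0.1 -2.1]
tx,ty,tz [-8.64  8.46  0.  ] r [ 0.    -0.     0.639]
```

>>> send_rows(deltas=[{"tx": -1.5,"ty": 1.5,"tz": 0,"rx": 0,"ry": 0,"rz": 0.12},{"tx": -3.5,"ty": 3.5,"tz": 0,"rx": 0,"ry": 0,"rz": 0.24},{"tx": -5.5,"ty": 5.5,"tz": 0,"rx": 0,"ry": 0,"rz": 0.36},{"tx": -7.5,"ty": 7.5,"tz": 0,"rx": 0,"ry": 0,"rz": 0.48},{"tx": -8.6,"ty": 8.5,"tz": 0,"rx": 0,"ry": 0,"rz": 0.6}])

```text
time: 8.35
position: [0.4121, -0.0024, 0.1401]
tool_rot: [0.995, 0.097, 0.001, 0.001]
ft_force: [0.0, 0.3, -2.2]
grip_width: 0.0554
```

```bash
python3 -c "
from h import *
delta([.42,-.335,.13],-81)"
```

```text
now 8.35 [ 0.4121 -0.0024  0.1401] yawY -78.86 w 0.0554 F [ 0.   0.3 -2.2]
tx,ty,tz [-5.65 32.79  1.05] r [ 0.001 -0.001  0.037]
```

>>> send_rows(deltas=[{"tx": -0.7,"ty": 4,"tz": 0,"rx": 0,"ry": 0,"rz": 0.037},{"tx": -1.4,"ty": 8,"tz": 0,"rx": 0,"ry": 0,"rz": 0.037},{"tx": -2.1,"ty": 12,"tz": 0,"rx": 0,"ry": 0,"rz": 0.037},{"tx": -2.8,"ty": 16,"tz": 0,"rx": 0,"ry": 0,"rz": 0.037},{"tx": -3.5,"ty": 20,"tz": 0,"rx": 0,"ry": 0,"rz": 0.037}])

```text
time: 8.77
position: [0.4166, -0.2048, 0.14]
tool_rot: [0.997, 0.082, 0.0, 0.0]
ft_force: [0.7, 1.5, -2.5]
grip_width: 0.0554
```

```bash
python3 -c "
from h import *
delta([.42,-.335,.14],-81)"
```

```text
now 8.77 [ 0.4166 -0.2048  0.14  ] yawY -80.57 w 0.0554 F [ 0.7  1.5 -2.5]
tx,ty,tz [-1.80e+00  1.29e+01  1.00e-02] r [ 0.    -0.     0.007]
```

>>> send_rows(deltas=[{"tx": -0.5,"ty": 4,"tz": 0,"rx": 0,"ry": 0,"rz": 0.005},{"tx": -1,"ty": 8,"tz": 0,"rx": 0,"ry": 0,"rz": 0.005},{"tx": -1.5,"ty": 11,"tz": 0,"rx": 0,"ry": 0,"rz": 0.005},{"tx": -1.8,"ty": 12.9,"tz": 0,"rx": 0,"ry": 0,"rz": 0.005},{"tx": -1.8,"ty": 12.9,"tz": 0,"rx": 0,"ry": 0,"rz": 0.005}])

```text
time: 9.18
position: [0.4214, -0.3391, 0.1403]
tool_rot: [0.997, 0.078, 0.001, 0.003]
ft_force: [0.1, -0.3, -1.2]
grip_width: 0.0551
```

>>> send_rows(deltas=[{"tx": 0,"ty": 0,"tz": 0,"rx": 0,"ry": 0,"rz": 0},{"tx": 0,"ty": 0,"tz": 0,"rx": 0,"ry": 0,"rz": 0}])

```text
time: 9.35
position: [0.4197, -0.3317, 0.1394]
tool_rot: [0.997, 0.08, -0.001, -0.001]
ft_force: [0.1, 1.0, -1.6]
grip_width: 0.0556
```

```bash
cat > jig.py <<'E'
import sys
from h import *
f=sys.argv[1]
o=robot.get_obs()
c=snap('wrist',f)
R,t=wristRt(c,o)
X,u,v=cloud(c,R,t)
col=c['color'][v,u].astype(int); bl=col[:,2]>col[:,0]+40
m=bl&(X[:,2]>.046)&(X[:,2]<.058); P=X[m]
if m.sum()>50: print('jig top',m.sum(),rect(P),np.median(P[:,2]))
m=bl&(X[:,2]>.01)&(X[:,2]<.042); P=X[m]
if m.sum()>50: print('guides',m.sum(),rect(P))
np.savez('/tmp/cl.npz',X=X,u=u,v=v,col=col)
delta([.42,-.335,.14],-81)
T=snap('top',f+'t')
X,u,v=cloud(T);
z=o['position'][2]
m=(X[:,2]>z-.02)&(X[:,2]<z+.035)&(X[:,0]>.45)&(X[:,0]<.62)&(abs(X[:,1]+.32)<.08);print('panel from top',m.sum(),rect(X[m]),np.median(X[m],0))
E
python3 jig.py w5
```

```text
now 9.4 [ 0.4199 -0.3313  0.1395] yawY -80.8 w 0.0557 F [-0.2  0.4 -2.3]
tx,ty,tz [-0.05  0.37 -0.06] r [-0.002  0.001  0.003]
panel from top 1146 [ 507.2 -317.2  105.8   59.2    8.4] [ 0.50795395 -0.31574843  0.15387426]
```

View pics/w5.png

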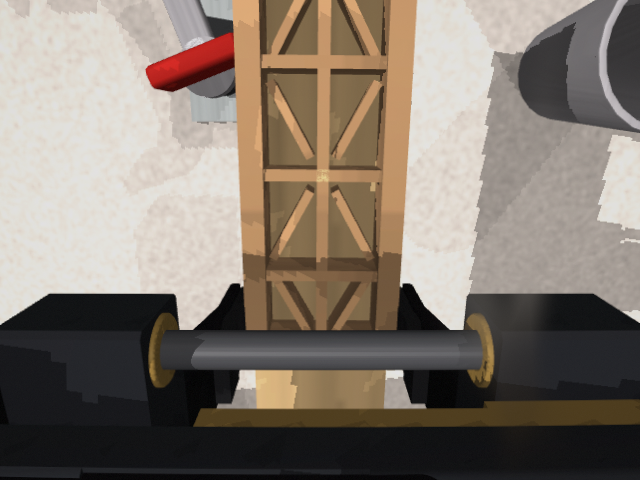

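View pics/w5t.png

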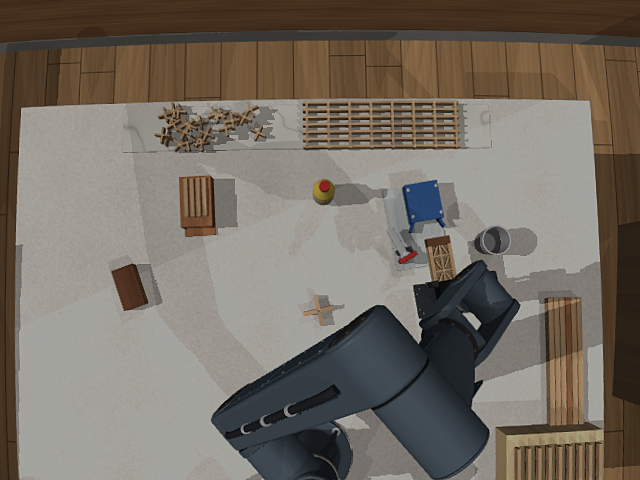

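Run:
```python
from h import *
d=np.load('/tmp/cl.npz'); X,u,v=d['X'],d['u'],d['v']
o=robot.get_obs(); y=np.radians(9.1); e=np.array([np.cos(y),np.sin(y)]); n=np.array([-e[1],e[0]])
J=np.array([.6604,-.2986])-.049*e
Q=X[:,:2]-o['position'][:2]; a=Q@e; b=Q@n
for s in np.arange(.0,.15,.02):
    k=(abs(a-s)<.005)&(abs(b)<.04)&(X[:,2]>.1)&(X[:,2]<.2)
    if k.sum()>30: print(round(s,2),k.sum(),np.round(np.percentile(X[k,2],[50,90]),4),'lat',np.round([b[k].min(),b[k].max()],4))
c=dict(np.load('/tmp/w5t.npz')); X,u,v=cloud(c)
Q=X[:,:2]-o['position'][:2]; a=Q@e; b=Q@n
for s in np.arange(.04,.15,.02):
    k=(abs(a-s)<.005)&(abs(b)<.04)&(X[:,2]>.1)&(X[:,2]<.2)
    if k.sum()>30: print('top',round(s,2),k.sum(),np.round(np.percentile(X[k,2],[50,90]),4),'lat',np.round([b[k].min(),b[k].max()],4))
def jp(x,l,z): p=J+x*e+l*n; return [p[0],p[1],z]
print('J',J,'cur jig coords',(o['position'][:2]-J)@e,(o['position'][:2]-J)@n)
delta(jp(-.19,0,.14),-80.9)
# jig top edges
c=dict(np.load('/tmp/top0.npz')); X,u,v=cloud(c); col=c['color'][v,u].astype(int)
m=(col[:,2]>col[:,0]+40)&(u>380)&(u<460)&(v>165)&(v<240)&(X[:,2]>.046)&(X[:,2]<.06)
Q=X[m,:2]-J; A=Q@e;B=Q@n
for s in np.arange(.01,.1,.02):
    k=abs(A-s)<.006; print('jig',round(s,2),B[k].min(),B[k].max())
```

```text
0.0 4474 [0.1557 0.193 ] lat [-0.0334  0.0327]
0.02 4594 [0.1554 0.1581] lat [-0.0284  0.0279]
0.04 4406 [0.1531 0.158 ] lat [-0.0287  0.0278]
0.06 5313 [0.1549 0.1579] lat [-0.0288  0.0272]
0.08 5331 [0.1529 0.1579] lat [-0.0291  0.0271]
0.1 5778 [0.1531 0.1578] lat [-0.0295  0.027 ]
top 0.04 88 [0.1494 0.1596] lat [-0.0277  0.0288]
top 0.06 112 [0.1547 0.1602] lat [-0.0281  0.0295]
top 0.08 109 [0.1521 0.159 ] lat [-0.0281  0.0295]
top 0.1 109 [0.154  0.1601] lat [-0.0287  0.029 ]
top 0.12 112 [0.1553 0.1598] lat [-0.0283  0.0294]
top 0.14 68 [0.1574 0.1612] lat [-0.0283  0.029 ]
J [ 0.61201672 -0.30634975] cur jig coords -0.19344271048516118 0.005788163588184528
now 9.45 [ 0.4201 -0.3312  0.1395] yawY -80.77 w 0.0555 F [ 0.6  0.2 -2.9]
tx,ty,tz [ 0.34  0.58 -0.05] r [-0.002  0.001  0.002]
jig 0.01 -0.041948534741503334 0.04343475967364815
jig 0.03 -0.04366337991803991 0.042971666351520395
jig 0.05 -0.042809403916893356 0.04232558826344445
jig 0.07 -0.043009924989611016 0.04258190740306475
jig 0.09 -0.04208684901730067 0.04176148678501889
```

The panel is level and aligned in yaw with the jig. It sits +5.8 mm off its middle line. I shift it, then lower.

>>> send_rows(deltas=[{"tx": 0,"ty": 0.7,"tz": 2,"rx": 0,"ry": 0,"rz": 0},{"tx": 0,"ty": 0.7,"tz": 5,"rx": 0,"ry": 0,"rz": 0},{"tx": 0,"ty": 0.7,"tz": 8,"rx": 0,"ry": 0,"rz": 0},{"tx": 0,"ty": 0.7,"tz": 10.5,"rx": 0,"ry": 0,"rz": 0},{"tx": 0,"ty": 0.7,"tz": 11.8,"rx": 0,"ry": 0,"rz": 0}])

```text
time: 9.87
position: [0.4206, -0.3372, 0.0192]
tool_rot: [0.997, 0.081, -0.001, -0.002]
ft_force: [-0.2, 0.3, -1.4]
grip_width: 0.0554
```

>>> send_rows(deltas=[{"tx": 0,"ty": 0,"tz": 0,"rx": 0,"ry": 0,"rz": 0},{"tx": 0,"ty": 0,"tz": 0,"rx": 0,"ry": 0,"rz": 0}])

```text
time: 10.03
position: [0.4216, -0.3386, 0.0213]
tool_rot: [0.997, 0.08, -0.001, -0.001]
ft_force: [-0.5, -0.5, -1.7]
grip_width: 0.0553
```

```bash
cat >> h.py <<'E'
_y=np.radians(9.1); e=np.array([np.cos(_y),np.sin(_y)]); n=np.array([-e[1],e[0]])
J=np.array([.6604,-.2986])-.049*e
def jp(x,l,z): p=J+x*e+l*n; return [p[0],p[1],z]
def jc(p): q=np.array(p)[:2]-J; return np.round([q@e,q@n],4)
E
python3 - <<'E'
from h import *
c=snap('top','t6'); s=snap('side','s6')
o=robot.get_obs(); print(jc(o['position']))
X,u,v=cloud(c); Q=X[:,:2]-J; A=Q@e;B=Q@n
for a in np.arange(-.15,-.04,.02):
    k=(abs(A-a)<.006)&(abs(B)<.035)&(X[:,2]>.022)&(X[:,2]<.05)
    if k.sum()>10: print(round(a,2),k.sum(),np.percentile(X[k,2],90).round(4),B[k].min().round(4),B[k].max().round(4))
k=(abs(B)<.03)&(X[:,2]>.025)&(X[:,2]<.05)&(A<0); print('front',A[k].max())
cv2.imwrite('pics/t6c.png',cv2.resize(c['color'][160:320,340:540,::-1],None,fx=4,fy=3.75,interpolation=cv2.INTER_CUBIC)); cv2.imwrite('pics/s6c.png',cv2.resize(s['color'][230:390,280:480,::-1],None,fx=4,fy=3.75,interpolation=cv2.INTER_CUBIC))
delta(jp(-.11,-.001,.0185),-80.9)
E
```

```text
[-0.1925 -0.0033]
-0.13 18 0.0438 -0.0297 -0.0215
-0.11 34 0.0436 -0.0291 -0.0095
-0.09 91 0.0413 -0.0296 0.0283
-0.07 101 0.0435 -0.0306 0.0279
-0.05 44 0.0435 -0.0304 0.0289
front -0.051334131841195785
now 10.13 [ 0.4224 -0.34    0.0227] yawY -80.79 w 0.0555 F [ 1.3 -0.8 -2.8]
tx,ty,tz [ 8.25 -0.21  0.43] r [ 0.002 -0.001  0.002]
```

View pics/t6c.png

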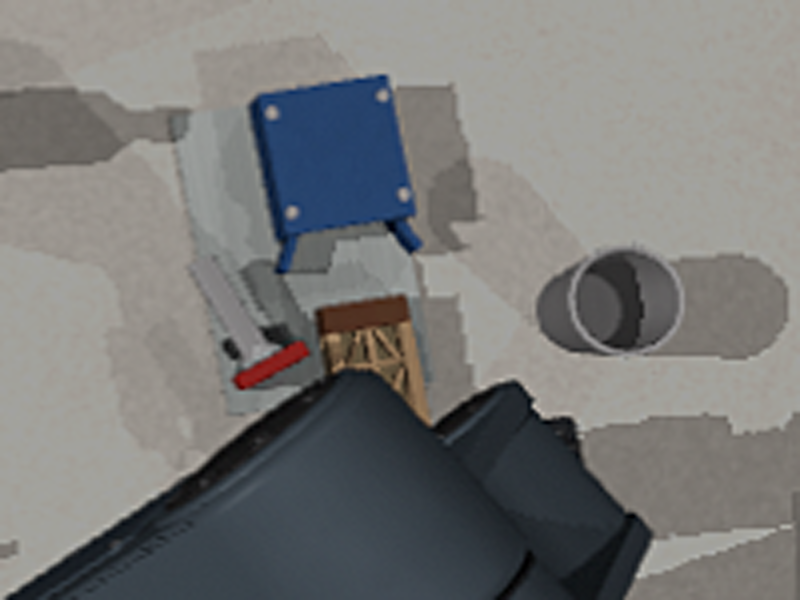

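View pics/s6c.png

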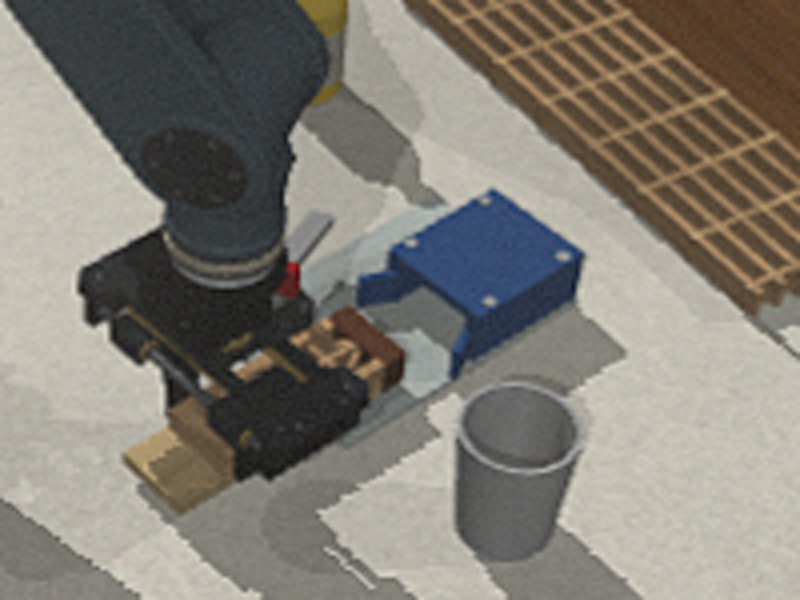

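The panel front is 51 mm before the mouth and on the middle line. It is still about 5 mm too high, so I lower it first.

>>> send_rows(deltas=[{"tx": 0,"ty": 0,"tz": 0.4,"rx": 0,"ry": 0,"rz": 0},{"tx": 0,"ty": 0,"tz": 0.4,"rx": 0,"ry": 0,"rz": 0},{"tx": 0,"ty": 0,"tz": 0.4,"rx": 0,"ry": 0,"rz": 0}])

```text
time: 10.38
position: [0.4219, -0.3402, 0.0183]
tool_rot: [0.997, 0.08, 0.0, 0.0]
ft_force: [0.0, -0.2, -2.9]
grip_width: 0.0555
```

Run:
```python
from h import *
o=robot.get_obs(); print(jc(o['position']))
delta(jp(-.11,-.001,.018),-80.9)
```

```text
[-0.1931 -0.0034]
now 10.38 [ 0.4219 -0.3402  0.0183] yawY -80.84 w 0.0555 F [ 0.  -0.2 -2.9]
tx,ty,tz [ 8.31 -0.23  0.04] r [ 0.001 -0.001  0.001]
```

>>> send_rows(deltas=[{"tx": 1,"ty": -0.1,"tz": 0,"rx": 0,"ry": 0,"rz": 0},{"tx": 2.5,"ty": -0.1,"tz": 0,"rx": 0,"ry": 0,"rz": 0},{"tx": 4,"ty": -0.1,"tz": 0,"rx": 0,"ry": 0,"rz": 0},{"tx": 5.5,"ty": -0.1,"tz": 0,"rx": 0,"ry": 0,"rz": 0},{"tx": 6.5,"ty": -0.1,"tz": 0,"rx": 0,"ry": 0,"rz": 0}])

```text
time: 10.8
position: [0.4879, -0.3287, 0.0181]
tool_rot: [0.997, 0.08, 0.001, 0.001]
ft_force: [0.3, -0.5, -2.0]
grip_width: 0.0557
```

Run:
```python
from h import *
c=snap('top','t7'); s=snap('side','s7')
o=robot.get_obs(); print(jc(o['position']))
X,u,v=cloud(c); Q=X[:,:2]-J; A=Q@e;B=Q@n
for a in np.arange(-.15,-.0,.02):
    k=(abs(A-a)<.006)&(abs(B)<.035)&(X[:,2]>.022)&(X[:,2]<.05)
    if k.sum()>10: print(round(a,2),k.sum(),np.percentile(X[k,2],90).round(4),B[k].min().round(4),B[k].max().round(4))
cv2.imwrite('pics/t7c.png',cv2.resize(c['color'][160:320,340:540,::-1],None,fx=4,fy=3.75,interpolation=cv2.INTER_CUBIC)); cv2.imwrite('pics/s7c.png',cv2.resize(s['color'][230:390,280:480,::-1],None,fx=4,fy=3.75,interpolation=cv2.INTER_CUBIC))
delta(jp(-.05,-.001,.018),-80.9)
```

```text
[-0.1261 -0.0025]
-0.07 65 0.0394 -0.0258 0.027
-0.05 77 0.0376 -0.0298 0.0275
-0.03 81 0.0391 -0.0302 0.0271
-0.01 78 0.0392 -0.0339 0.0336
now 10.9 [ 0.4879 -0.3287  0.018 ] yawY -80.73 w 0.0554 F [-0.1  0.2 -2.9]
tx,ty,tz [ 7.61 -0.13  0.01] r [ 0.002 -0.002  0.003]
```

View pics/s7c.png

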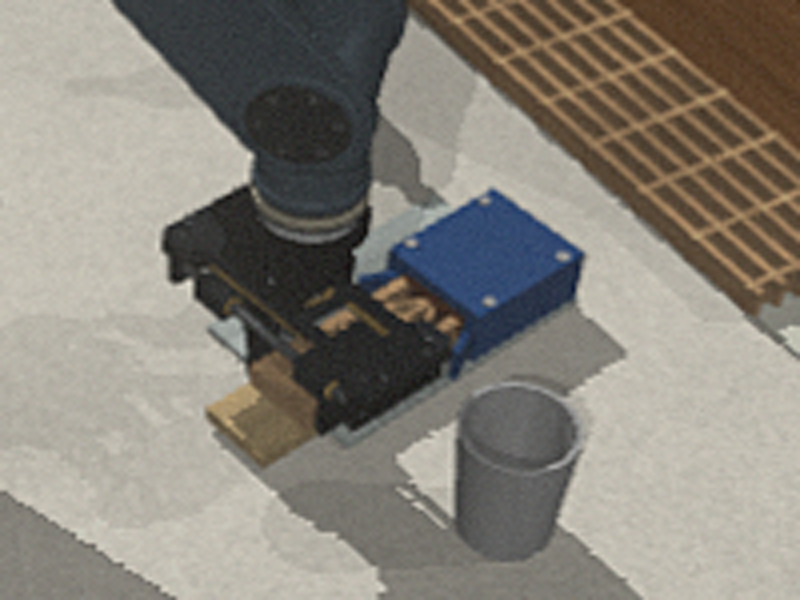

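View pics/t7c.png

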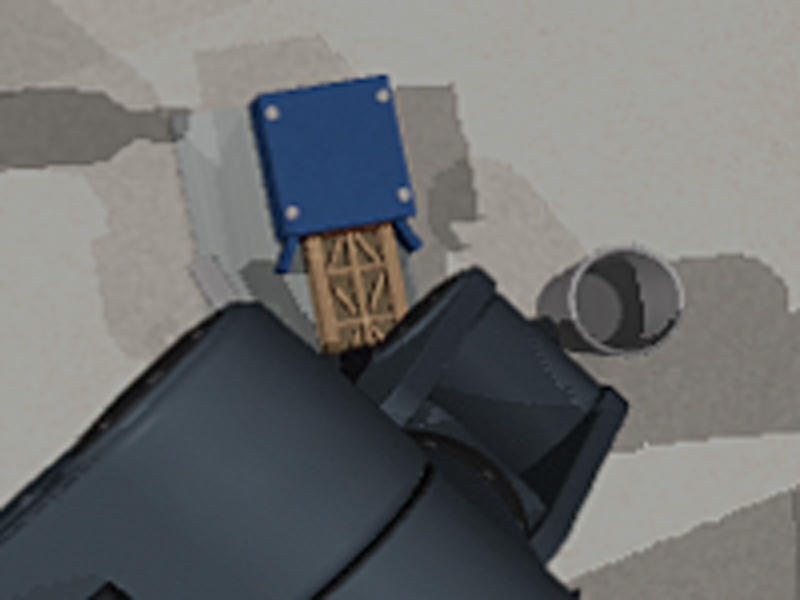

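The dark end has entered the tunnel with no contact force, seen at (345,228) in the crop. I push on.

>>> send_rows(deltas=[{"tx": 1,"ty": -0.1,"tz": 0,"rx": 0,"ry": 0,"rz": 0},{"tx": 2.5,"ty": -0.1,"tz": 0,"rx": 0,"ry": 0,"rz": 0},{"tx": 4,"ty": -0.1,"tz": 0,"rx": 0,"ry": 0,"rz": 0},{"tx": 5.2,"ty": -0.1,"tz": 0,"rx": 0,"ry": 0,"rz": 0},{"tx": 6,"ty": -0.1,"tz": 0,"rx": 0,"ry": 0,"rz": 0}])

```text
time: 11.32
position: [0.5459, -0.3179, 0.0177]
tool_rot: [0.997, 0.08, 0.0, 0.0]
ft_force: [-0.1, 0.3, -2.5]
grip_width: 0.0556
```

Run:
```python
from h import *
o=robot.get_obs(); print(jc(o['position']))
delta(jp(-.05,-.001,.018),-80.9)
```

```text
[-0.0672 -0.001 ]
now 11.32 [ 0.5459 -0.3179  0.0177] yawY -80.84 w 0.0556 F [-0.1  0.3 -2.5]
tx,ty,tz [ 1.72  0.01 -0.03] r [ 0.    -0.     0.001]
```

>>> send_rows(deltas=[{"tx": 0.5,"ty": 0,"tz": 0.05,"rx": 0,"ry": 0,"rz": 0},{"tx": 1,"ty": 0,"tz": 0.1,"rx": 0,"ry": 0,"rz": 0},{"tx": 1.4,"ty": 0,"tz": 0.1,"rx": 0,"ry": 0,"rz": 0},{"tx": 1.6,"ty": 0,"tz": 0.1,"rx": 0,"ry": 0,"rz": 0}])

```text
time: 11.65
position: [0.5608, -0.3156, 0.0167]
tool_rot: [0.997, 0.08, 0.0, 0.0]
ft_force: [-1.0, 0.1, -0.9]
grip_width: 0.0556
```

Run:
```python
from h import *
o=robot.get_obs(); print(jc(o['position']))
delta(jp(-.049,-.001,.017),-80.9)
```

```text
[-0.0521 -0.001 ]
now 11.65 [ 0.5608 -0.3156  0.0167] yawY -80.86 w 0.0556 F [-1.   0.1 -0.9]
tx,ty,tz [ 0.31 -0.   -0.03] r [ 0.    -0.     0.001]
```

>>> send_rows(deltas=[{"tx": 0.2,"ty": 0,"tz": 0,"rx": 0,"ry": 0,"rz": 0},{"tx": 0.35,"ty": 0,"tz": 0,"rx": 0,"ry": 0,"rz": 0},{"tx": 0.35,"ty": 0,"tz": 0,"rx": 0,"ry": 0,"rz": 0}])

```text
time: 11.9
position: [0.5609, -0.3156, 0.0166]
tool_rot: [0.997, 0.08, -0.003, -0.0]
ft_force: [-8.1, -2.7, 2.1]
grip_width: 0.0557
```

>>> send_rows(deltas=[{"tx": 0.3,"ty": 0,"tz": 0,"rx": 0,"ry": 0,"rz": 0},{"tx": 0.3,"ty": 0,"tz": 0,"rx": 0,"ry": 0,"rz": 0}])

```text
time: 12.07
position: [0.561, -0.3155, 0.0166]
tool_rot: [0.997, 0.081, -0.006, -0.001]
ft_force: [-15.0, -5.3, 6.1]
grip_width: 0.0557
```

Run:
```python
from h import *
c=snap('side','s8')
o=robot.get_obs(); print(jc(o['position']))
cv2.imwrite('pics/s8c.png',cv2.resize(c['color'][230:390,280:480,::-1],None,fx=4,fy=3.75,interpolation=cv2.INTER_CUBIC))
X,u,v=cloud(c); Q=X[:,:2]-J; A=Q@e;B=Q@n
k=(abs(B)<.024)&(A<-.06)&(A>-.14)&(X[:,2]>.010)&(X[:,2]<.024)&(u<375); print('tail min jx',np.percentile(A[k],[0,1,5]),np.median(X[k,2]),k.sum())
delta(jp(-.049,-.001,.017),-80.9)
```

```text
[-0.0518 -0.001 ]
tail min jx [-0.11169731 -0.10670774 -0.10526219] 0.017416640003400888 236
now 12.12 [ 0.561  -0.3155  0.0166] yawY -80.77 w 0.0558 F [-14.4  -5.1   5.6]
tx,ty,tz [ 0.28  0.   -0.04] r [-0.003  0.011  0.002]
```

View pics/s8c.png

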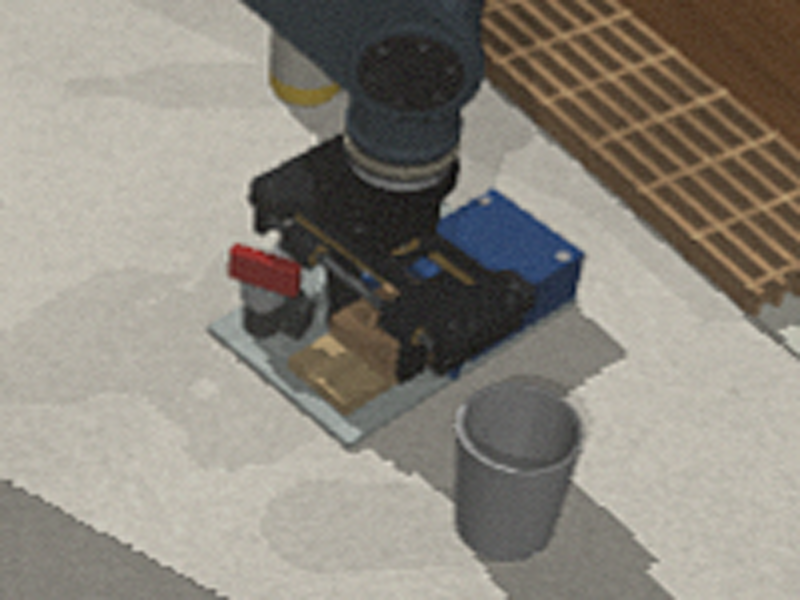

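Contact force is 15 N with no further movement: the panel is at the back stop. I release, lift and measure.

>>> send_rows(deltas=[{"tx": -0.4,"ty": 0,"tz": 0,"rx": 0,"ry": 0,"rz": 0},{"tx": -0.4,"ty": 0,"tz": 0,"rx": 0,"ry": 0,"rz": 0},{"tx": -0.4,"ty": 0,"tz": 0,"rx": 0,"ry": 0,"rz": 0},{"tx": -0.4,"ty": 0,"tz": 0,"rx": 0,"ry": 0,"rz": 0}], claw=7.0)

```text
time: 12.45
position: [0.5637, -0.3153, 0.0169]
tool_rot: [0.997, 0.08, 0.001, 0.0]
ft_force: [0.3, 0.0, 1.0]
grip_width: 0.0687
```

>>> send_rows(deltas=[{"tx": 0,"ty": 0,"tz": -1,"rx": 0,"ry": 0,"rz": 0},{"tx": 0,"ty": 0,"tz": -3,"rx": 0,"ry": 0,"rz": 0},{"tx": -2,"ty": 0,"tz": -7,"rx": 0,"ry": 0,"rz": 0},{"tx": -6,"ty": 0,"tz": -11,"rx": 0,"ry": 0,"rz": 0},{"tx": -10,"ty": 0,"tz": -15,"rx": 0,"ry": 0,"rz": 0}])

```text
time: 12.87
position: [0.4876, -0.3274, 0.1454]
tool_rot: [0.997, 0.081, 0.001, 0.001]
ft_force: [0.4, -0.4, -0.0]
grip_width: 0.0701
```

>>> send_rows(deltas=[{"tx": 0,"ty": 0,"tz": 0,"rx": 0,"ry": 0,"rz": 0},{"tx": 0,"ty": 0,"tz": 0,"rx": 0,"ry": 0,"rz": 0}])

```text
time: 13.03
position: [0.4875, -0.3285, 0.1463]
tool_rot: [0.997, 0.079, 0.002, 0.002]
ft_force: [-0.1, 0.4, 0.2]
grip_width: 0.0701
```

Run:
```python
from h import *
o=robot.get_obs(); c=snap('wrist','w9'); R,t=wristRt(c,o)
X,u,v=cloud(c,R,t); col=c['color'][v,u].astype(int)
np.savez('/tmp/cl9.npz',X=X,u=u,v=v,col=col)
bl=col[:,2]>col[:,0]+40
m=bl&(X[:,2]>.044)&(X[:,2]<.060)
if m.sum(): print('jig top',m.sum(),rect(X[m]),np.median(X[m,2]))
delta(jp(-.086,.072,.15),28)
print(jc(o['position']))
```

```text
jig top 4890 [ 615.6 -308.1   17.3   85.9    9.1] 0.051117346357600645
now 13.08 [ 0.4877 -0.3278  0.1448] yawY -80.88 w 0.07 F [-0.4  0.1  0.1]
tx,ty,tz [ 4.02 -7.35 -0.53] r [ 3.0e-03  1.0e-03 -1.9e+00]
[-0.1264 -0.0022]
```

View pics/w9.png

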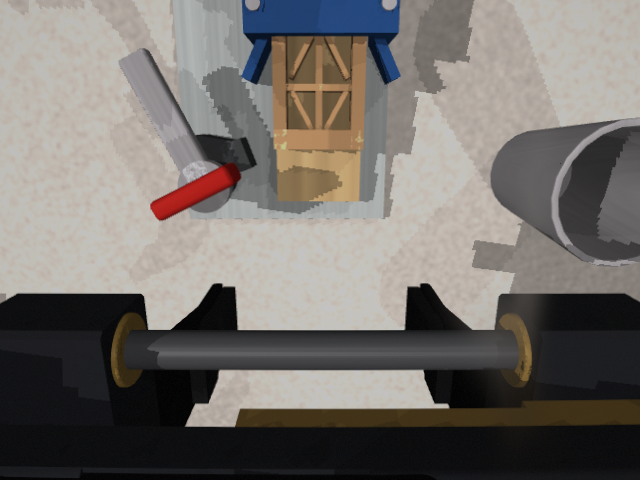

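The panel sits in the jig: its tail runs over rows 150–200, the roof's front edge is at row 35, and the red fin is at (197,192). I check the tail-to-mouth distance.

Run:
```python
from h import *
d=np.load('/tmp/cl9.npz'); X,u,v,col=d['X'],d['u'],d['v'],d['col']
A=(X[:,:2]-J)@e; B=(X[:,:2]-J)@n; bl=col[:,2]>col[:,0]+40
k=bl&(X[:,2]>.046)&(X[:,2]<.058); print('roof front',np.percentile(A[k],[0.2,1,3]),'lat',B[k].min(),B[k].max())
k=(X[:,2]>.013)&(X[:,2]<.023)&(abs(B)<.026)&(A<-.06); print('tail edge',np.percentile(A[k],[.2,1,3]),k.sum(),np.median(X[k,2]))
k=(X[:,2]>.03)&(X[:,2]<.042)&(abs(B)<.035)&(A<-.0); print('step edge',np.percentile(A[k],[.2,1,3]),np.percentile(X[k,2],90)); 
for a in (-.05,-.035,-.02): 
    q=k&(abs(A-a)<.005); print(a,B[q].min(),B[q].max())
k=(X[:,2]>.013)&(X[:,2]<.023)&(abs(B)<.035)&(abs(A+.09)<.006);print('tail lat',B[k].min(),B[k].max())
r=(col[:,0]>120)&(col[:,1]<60)&(X[:,2]>.06)&(X[:,2]<.09); print('fin',rect(X[r]),np.median(X[r,2]),jc(np.median(X[r],0)))
s=(X[:,2]>.035)&(X[:,2]<.058)&(B>.06)&~bl; print('tongue',rect(X[s]),np.median(X[s,2]))
```

```text
roof front [-0.00504592 -0.00469861 -0.00443038] lat -0.04527458317257625 0.04064497926194755
tail edge [-0.10455778 -0.10440625 -0.10371144] 3973 0.01706643129606598
step edge [-0.0684084  -0.06833702 -0.06718103] 0.0359049494468649
-0.05 -0.02850974501764789 0.027147902159891876
-0.035 -0.028845858984229655 0.02671320629523168
-0.02 -0.02914830855530469 0.0348832316709239
tail lat -0.02841281353825989 0.02740895415490435
fin [ 511.8 -251.7   10.7   48.1   35.2] 0.07527581619963647 [-0.09    0.0689]
tongue [ 540.9 -233.7  101.    28.1   31.3] 0.047396406401372194
```

The tail lies 99.7 mm before the mouth, which is fully home, and the lateral error is about 1.5 mm. Now the fin's axis and angle.

Run:
```python
from h import *
d=np.load('/tmp/cl9.npz'); X,u,v,col=d['X'],d['u'],d['v'],d['col']
A=(X[:,:2]-J)@e; B=(X[:,:2]-J)@n
r=(col[:,0]>120)&(col[:,1]<60)&(X[:,2]>.073)&(X[:,2]<.08); P=X[r,:2]
print(r.sum(),rect(X[r])); w,V=np.linalg.eigh(np.cov(P.T)); print('fin long yaw',np.degrees(np.arctan2(V[1,1],V[0,1]))%180, P.mean(0))
hv=np.hypot(*(X[:,:2]-np.array(jp(-.0908,.0697,0)[:2])).T)
s=(X[:,2]>.042)&(X[:,2]<.056)&(hv>.03)&(B>.06)&(col[:,0]<col[:,2]+30); P=X[s,:2]; w,V=np.linalg.eigh(np.cov(P.T)); print('tongue yaw',np.degrees(np.arctan2(V[1,1],V[0,1]))%180,P.mean(0),s.sum(),w**.5)
ax=np.array(jp(-.0908,.0697,0)[:2]); q=P.mean(0)-ax; print('axis',ax,'bearing to tongue',np.degrees(np.arctan2(q[1],q[0])))
delta([.512,-.2515,.12],33)
```

```text
1613 [ 511.7 -251.7   10.6   48.1   35.2]
fin long yaw 125.25120088816286 [ 0.51215147 -0.2523413 ]
tongue yaw 34.96274557421211 [ 0.55915931 -0.21980637] 3166 [0.0053439  0.01588425]
axis [ 0.51133593 -0.25188776] bearing to tongue 33.85491715287844
now 13.08 [ 0.4877 -0.3278  0.1448] yawY -80.88 w 0.07 F [-0.4  0.1  0.1]
tx,ty,tz [ 3.6  -7.16  2.47] r [ 4.000e-03  1.000e-03 -1.988e+00]
```

>>> send_rows(deltas=[{"tx": 1,"ty": -2,"tz": 0,"rx": 0,"ry": 0,"rz": -0.12},{"tx": 2,"ty": -4,"tz": 0,"rx": 0,"ry": 0,"rz": -0.24},{"tx": 3,"ty": -6,"tz": 0,"rx": 0,"ry": 0,"rz": -0.36},{"tx": 3.6,"ty": -7.2,"tz": 0,"rx": 0,"ry": 0,"rz": -0.48},{"tx": 3.6,"ty": -7.2,"tz": 0,"rx": 0,"ry": 0,"rz": -0.6}], claw=4.5)

```text
time: 13.5
position: [0.5119, -0.2465, 0.1417]
tool_rot: [0.927, 0.375, -0.0, -0.002]
ft_force: [-0.3, 0.3, 0.1]
grip_width: 0.0478
```

>>> send_rows(deltas=[{"tx": 0,"ty": 0,"tz": 0,"rx": 0,"ry": 0,"rz": -0.12},{"tx": 0,"ty": 0,"tz": 0,"rx": 0,"ry": 0,"rz": -0.24},{"tx": 0,"ty": 0,"tz": 0,"rx": 0,"ry": 0,"rz": -0.36},{"tx": 0,"ty": 0,"tz": 0,"rx": 0,"ry": 0,"rz": -0.48},{"tx": 0,"ty": 0,"tz": 0,"rx": 0,"ry": 0,"rz": -0.6}])

```text
time: 13.92
position: [0.5118, -0.2495, 0.1417]
tool_rot: [0.775, 0.632, -0.0, -0.001]
ft_force: [0.2, -0.1, 0.2]
grip_width: 0.045
```

>>> send_rows(deltas=[{"tx": 0,"ty": 0,"tz": 0,"rx": 0,"ry": 0,"rz": -0.12},{"tx": 0,"ty": 0,"tz": 0,"rx": 0,"ry": 0,"rz": -0.24},{"tx": 0,"ty": 0,"tz": 0,"rx": 0,"ry": 0,"rz": -0.36},{"tx": 0,"ty": 0,"tz": 0,"rx": 0,"ry": 0,"rz": -0.48},{"tx": 0,"ty": 0,"tz": 0,"rx": 0,"ry": 0,"rz": -0.6}])

```text
time: 14.33
position: [0.5118, -0.2496, 0.1417]
tool_rot: [0.554, 0.832, 0.0, -0.001]
ft_force: [-0.0, -0.4, -0.4]
grip_width: 0.045
```

Run:
```python
from h import *
delta([.512,-.252,.10],35)
```

```text
now 14.33 [ 0.5118 -0.2496  0.1417] yawY 22.7 w 0.045 F [-0.  -0.4 -0.4]
tx,ty,tz [-0.24 -0.07  4.17] r [-0.001 -0.002 -0.215]
```

>>> send_rows(deltas=[{"tx": -0.2,"ty": -0.1,"tz": 1.5,"rx": 0,"ry": 0,"rz": -0.11},{"tx": -0.2,"ty": -0.1,"tz": 3.5,"rx": 0,"ry": 0,"rz": -0.215},{"tx": -0.2,"ty": -0.1,"tz": 6,"rx": 0,"ry": 0,"rz": -0.215},{"tx": -0.2,"ty": -0.1,"tz": 8,"rx": 0,"ry": 0,"rz": -0.215},{"tx": -0.2,"ty": -0.1,"tz": 8.5,"rx": 0,"ry": 0,"rz": -0.215}])

```text
time: 14.75
position: [0.5096, -0.2505, 0.0539]
tool_rot: [0.464, 0.886, 0.001, -0.004]
ft_force: [-0.3, 1.5, 0.1]
grip_width: 0.0452
```

>>> send_rows(deltas=[{"tx": 0,"ty": 0,"tz": 0,"rx": 0,"ry": 0,"rz": 0},{"tx": 0,"ty": 0,"tz": 0,"rx": 0,"ry": 0,"rz": 0}])

```text
time: 14.92
position: [0.5115, -0.2525, 0.0579]
tool_rot: [0.464, 0.886, 0.0, -0.0]
ft_force: [-0.7, -0.8, 0.8]
grip_width: 0.0453
```

Run:
```python
from h import *
c=snap('side','s10'); cv2.imwrite('pics/s10c.png',cv2.resize(c['color'][230:390,280:480,::-1],None,fx=4,fy=3.75,interpolation=cv2.INTER_CUBIC))
delta([.5115,-.252,.057],35)
```

```text
now 14.97 [ 0.5119 -0.2529  0.0587] yawY 34.64 w 0.0452 F [-0.4  0.1 -0.1]
tx,ty,tz [0.09 0.02 0.17] r [ 0.     0.001 -0.006]
```

View pics/s10c.png

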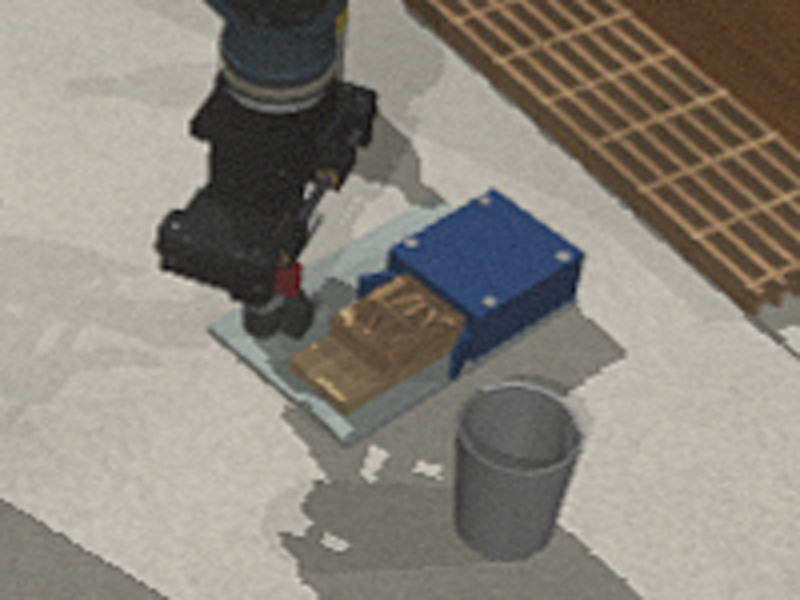

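The fingers straddle the fin at crop (288,278) and the panel stays put. I close on it.

>>> send_rows(deltas=[{"tx": 0,"ty": 0,"tz": 0,"rx": 0,"ry": 0,"rz": 0},{"tx": 0,"ty": 0,"tz": 0,"rx": 0,"ry": 0,"rz": 0},{"tx": 0,"ty": 0,"tz": 0,"rx": 0,"ry": 0,"rz": 0},{"tx": 0,"ty": 0,"tz": 0,"rx": 0,"ry": 0,"rz": 0},{"tx": 0,"ty": 0,"tz": 0,"rx": 0,"ry": 0,"rz": 0}], claw=0.5, squeeze=20)

```text
time: 15.38
position: [0.5111, -0.253, 0.059]
tool_rot: [0.465, 0.885, -0.0, 0.0]
ft_force: [0.2, 0.0, -1.0]
grip_width: 0.0196
```

>>> send_rows(deltas=[{"tx": 0,"ty": 0,"tz": 0,"rx": 0,"ry": 0,"rz": 0},{"tx": 0,"ty": 0,"tz": 0,"rx": 0,"ry": 0,"rz": 0},{"tx": 0,"ty": 0,"tz": 0,"rx": 0,"ry": 0,"rz": 0}])

```text
time: 15.63
position: [0.5119, -0.2525, 0.0587]
tool_rot: [0.465, 0.885, 0.001, 0.001]
ft_force: [2.7, 3.1, 1.7]
grip_width: 0.0118
```

>>> send_rows(deltas=[{"tx": 0,"ty": 0,"tz": 0,"rx": 0,"ry": 0,"rz": 0.08},{"tx": 0,"ty": 0,"tz": 0,"rx": 0,"ry": 0,"rz": 0.18},{"tx": 0,"ty": 0,"tz": 0,"rx": 0,"ry": 0,"rz": 0.28},{"tx": 0,"ty": 0,"tz": 0,"rx": 0,"ry": 0,"rz": 0.39},{"tx": 0,"ty": 0,"tz": 0,"rx": 0,"ry": 0,"rz": 0.5}])

```text
time: 16.05
position: [0.5118, -0.2524, 0.0587]
tool_rot: [0.671, 0.741, 0.001, 0.0]
ft_force: [3.0, 3.9, 1.8]
grip_width: 0.0119
```

>>> send_rows(deltas=[{"tx": 0,"ty": 0,"tz": 0,"rx": 0,"ry": 0,"rz": 0.1},{"tx": 0,"ty": 0,"tz": 0,"rx": 0,"ry": 0,"rz": 0.2},{"tx": 0,"ty": 0,"tz": 0,"rx": 0,"ry": 0,"rz": 0.3},{"tx": 0,"ty": 0,"tz": 0,"rx": 0,"ry": 0,"rz": 0.4},{"tx": 0,"ty": 0,"tz": 0,"rx": 0,"ry": 0,"rz": 0.5}])

```text
time: 16.47
position: [0.5117, -0.2524, 0.0587]
tool_rot: [0.834, 0.552, 0.001, 0.0]
ft_force: [3.6, 4.2, 1.2]
grip_width: 0.0119
```

Run:
```python
from h import *
delta([.5115,-.252,.0585],-77)
print(robot.get_obs()['moment'])
c=snap('side','s11'); cv2.imwrite('pics/s11c.png',cv2.resize(c['color'][230:390,280:480,::-1],None,fx=4,fy=3.75,interpolation=cv2.INTER_CUBIC))
```

```text
now 16.47 [ 0.5117 -0.2524  0.0587] yawY -22.97 w 0.0119 F [3.6 4.2 1.2]
tx,ty,tz [ 0.03 -0.03  0.02] r [ 0.001 -0.001  0.943]
[ 0.55891398 -0.50743877  0.10023793]
```

View pics/s11c.png

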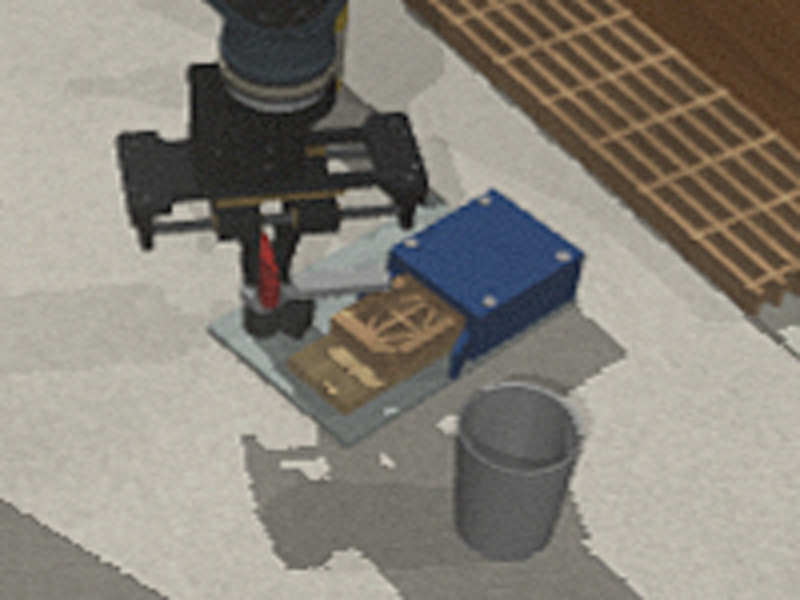

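The latch is turning with the fin; the tongue is at crop (340,270). I continue.

>>> send_rows(deltas=[{"tx": 0,"ty": 0,"tz": 0,"rx": 0,"ry": 0,"rz": 0.1},{"tx": 0,"ty": 0,"tz": 0,"rx": 0,"ry": 0,"rz": 0.2},{"tx": 0,"ty": 0,"tz": 0,"rx": 0,"ry": 0,"rz": 0.3},{"tx": 0,"ty": 0,"tz": 0,"rx": 0,"ry": 0,"rz": 0.4},{"tx": 0,"ty": 0,"tz": 0,"rx": 0,"ry": 0,"rz": 0.5}])

```text
time: 16.93
position: [0.5117, -0.2523, 0.0587]
tool_rot: [0.944, 0.33, 0.001, -0.0]
ft_force: [2.8, 4.3, 1.7]
grip_width: 0.0118
```

>>> send_rows(deltas=[{"tx": 0,"ty": 0,"tz": 0,"rx": 0,"ry": 0,"rz": 0.1},{"tx": 0,"ty": 0,"tz": 0,"rx": 0,"ry": 0,"rz": 0.2},{"tx": 0,"ty": 0,"tz": 0,"rx": 0,"ry": 0,"rz": 0.3},{"tx": 0,"ty": 0,"tz": 0,"rx": 0,"ry": 0,"rz": 0.4},{"tx": 0,"ty": 0,"tz": 0,"rx": 0,"ry": 0,"rz": 0.44}])

```text
time: 17.35
position: [0.5117, -0.2522, 0.0578]
tool_rot: [0.993, 0.116, 0.001, -0.0]
ft_force: [4.5, 3.6, -4.5]
grip_width: 0.012
```

Run:
```python
from h import *
delta([.5115,-.252,.0585],-77)
print(robot.get_obs()['moment'])
c=snap('side','s12'); cv2.imwrite('pics/s12c.png',cv2.resize(c['color'][230:390,280:480,::-1],None,fx=4,fy=3.75,interpolation=cv2.INTER_CUBIC))
```

```text
now 17.35 [ 0.5117 -0.2522  0.0578] yawY -76.69 w 0.012 F [ 4.5  3.6 -4.5]
tx,ty,tz [-0.01 -0.03 -0.07] r [-0.001 -0.001  0.005]
[ 0.5798901  -0.68725935  0.00864016]
```

View pics/s12c.png

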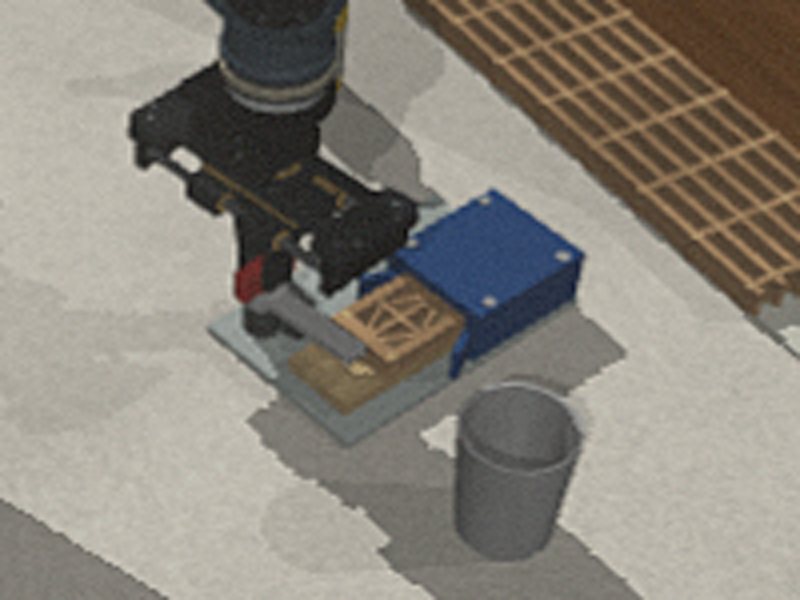

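The tongue lies across the tail at about 1.50 rad, and the spring load (−4.5 N) now hangs on the gripper, so the pin is over the detent. I release.

>>> send_rows(deltas=[{"tx": 0,"ty": 0,"tz": 0,"rx": 0,"ry": 0,"rz": 0},{"tx": 0,"ty": 0,"tz": 0,"rx": 0,"ry": 0,"rz": 0},{"tx": 0,"ty": 0,"tz": 0,"rx": 0,"ry": 0,"rz": 0},{"tx": 0,"ty": 0,"tz": 0,"rx": 0,"ry": 0,"rz": 0},{"tx": 0,"ty": 0,"tz": 0,"rx": 0,"ry": 0,"rz": 0}], claw=4.5)

```text
time: 17.82
position: [0.5107, -0.2531, 0.0585]
tool_rot: [0.993, 0.117, -0.0, 0.0]
ft_force: [-0.4, -0.7, -0.4]
grip_width: 0.0375
```

>>> send_rows(deltas=[{"tx": 0,"ty": 0,"tz": -2,"rx": 0,"ry": 0,"rz": 0},{"tx": 0,"ty": 0,"tz": -5,"rx": 0,"ry": 0,"rz": 0},{"tx": -2,"ty": 0,"tz": -9,"rx": 0,"ry": 0,"rz": 0},{"tx": -5,"ty": 0,"tz": -12,"rx": 0,"ry": 0,"rz": 0},{"tx": -8,"ty": 3,"tz": -14,"rx": 0,"ry": 0,"rz": 0}])

```text
time: 18.23
position: [0.4426, -0.2912, 0.1973]
tool_rot: [0.993, 0.119, -0.0, -0.001]
ft_force: [-0.1, -0.4, -0.5]
grip_width: 0.0448
```

>>> send_rows(deltas=[{"tx": 0,"ty": 0,"tz": 0,"rx": 0,"ry": 0,"rz": 0},{"tx": 0,"ty": 0,"tz": 0,"rx": 0,"ry": 0,"rz": 0},{"tx": 0,"ty": 0,"tz": 0,"rx": 0,"ry": 0,"rz": 0},{"tx": 0,"ty": 0,"tz": 0,"rx": 0,"ry": 0,"rz": 0}])

```text
time: 18.57
position: [0.4439, -0.2936, 0.1938]
tool_rot: [0.993, 0.117, -0.001, -0.001]
ft_force: [0.6, -0.3, 0.0]
grip_width: 0.0448
```

Run:
```python
from h import *
o=robot.get_obs(); print(o['time'],o['position'],o['ft_force'])
c=snap('wrist','w13'); R,t=wristRt(c,o)
X,u,v=cloud(c,R,t); col=c['color'][v,u].astype(int); bl=col[:,2]>col[:,0]+40
A=(X[:,:2]-J)@e; B=(X[:,:2]-J)@n
r=(col[:,0]>120)&(col[:,1]<60)&(X[:,2]>.05)&(X[:,2]<.09)
if r.sum()>50:
    zt=np.percentile(X[r,2],80); P=X[r&(X[:,2]>zt-.004),:2]; w,V=np.linalg.eigh(np.cov(P.T)); print('fin top z',zt,'yaw long',np.degrees(np.arctan2(V[1,1],V[0,1]))%180)
k=bl&(X[:,2]>.046)&(X[:,2]<.058); print('roof front',np.percentile(A[k],[.2,1,3]) if k.any() else None)
k=(X[:,2]>.010)&(X[:,2]<.023)&(abs(B)<.026)&(A<-.06)&(A>-.112); print('tail edge',np.percentile(A[k],[.2,1,3]))
k=(X[:,2]>.022)&(X[:,2]<.052)&(abs(A+.09)<.02)&(abs(B)<.03); print('tongue z',np.median(X[k,2]),k.sum())
c=snap('top','t13'); X,u,v=cloud(c)
def box(a,b,cc,d,lo,hi,name):
    m=(u>=a)&(u<=b)&(v>=cc)&(v<=d)&(X[:,2]>lo)&(X[:,2]<hi); print(name,m.sum(),rect(X[m])) if m.sum() else print(name,0)
box(300,345,170,215,.02,.2,'glue');box(300,345,285,335,.015,.04,'cross');box(470,515,220,265,.02,.2,'cup');box(105,155,255,320,.015,.05,'sander')
```

```text
18.5667 [ 0.44386363 -0.29358382  0.19376941] [ 0.61973062 -0.25107956  0.01300321]
fin top z 0.06650673747350562 yaw long 13.72343184848802
roof front None
tail edge [-0.10477762 -0.1045385  -0.10415193]
tongue z 0.038039732789959695 1576
glue 466 [685.4 -40.4  53.8  53.    1. ]
cross 232 [383.2 -25.   60.   61.5  57. ]
cup 638 [ 554.1 -471.1   73.2   74.3   39.6]
sander 1041 [449.1 470.3 110.3  64.   19.5]
```

View pics/w13.png

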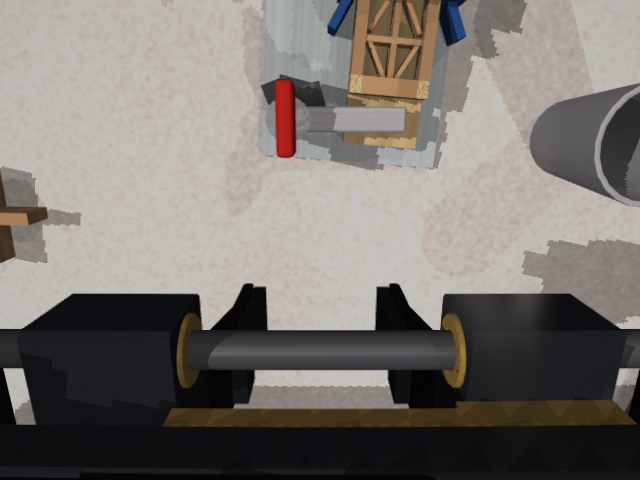

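View pics/t13.png

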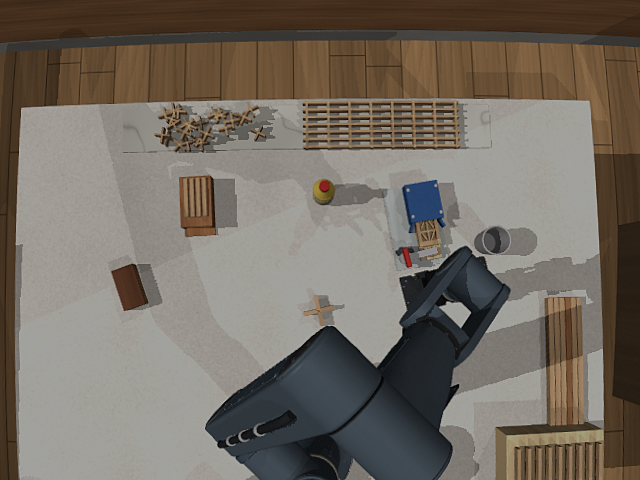

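The fin (285,118) now lies along the jig axis and its top has dropped from 76 to 66.5 mm. The tongue is across the tail at (355,120), the tail edge hasn't moved, and the bystanders are where they were. I hand in.

```bash
python3 -c "
from h import *
print(robot.hand_in())"
```

```text
the job is handed in; nothing more can be done
None
```

The panel is home in the blue jig with the latch locked over its tail, and I handed the job in about 19 s into the 72 s allowed; no verdict is reported.

I drew the panel out of the rack, set it on the bench and took it again by its tail half. I then turned it round, slid it dark end first against the back stop (about 15 N), and turned the latch clockwise.

My last checks before handing in:
- **Panel:** the tail edge lies about 99.7 mm before the jig mouth, against a nominal 100, and roughly 1.5 mm off the middle line. It had not moved after the latch was locked.
- **Latch:** it stands at about 1.49 rad, and the fin's top dropped from about 76 to 66.5 mm, so it fell into the detent.
- **Bystanders:** the bottle, cross, cup and block are all within about 1–2 mm of their first measured positions.
- **Robot:** the gripper is open and clear, with no load on the wrist.

Two things disagreed. The wrist and top cameras placed the jig about 5 mm apart, so I judged "home" from distances within a single wrist picture. Before I gripped the latch it also measured about −0.45 rad, against −0.33 at the start; it may have been nudged during insertion, but it was still open.

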